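# Change the specimens in a wear tester's magazine

## Robot

A 6-joint arm with a two-finger parallel gripper is mounted at the origin on the work surface. World frame = base frame: x ahead of the robot, y to its left, z up, the work surface at z = 0. Lengths are in mm, angles in rad, forces in N, time in s.
With the tool pointing down it reaches from about 350 to 775 mm from the base axis. Payload 7.3 kg.
Tool frame: the origin (TCP) lies midway between the tips of the shut fingers; the grasp point (between the pads) lies 19 mm behind it (bot.grip_depth is the distance from the TCP to the grasp point, in mm); z points along the fingers, x is the direction in which the jaws open and shut, and the axes are right-handed (so a half turn about z gives the same grasp; the last joint's range is limited). The gripper opens to 92 mm and grips with 3 to 60 N. Pads are 19 mm wide; open, the fingers measure 130 mm over their backs; the gripper's body (75 mm by 190 mm) begins 47 mm behind the grasp point.
Start: joints at [-1.433, 0.342, 1.524, -0, 1.275, -0.146], TCP at [147.025, -504.012, 226.741] pointing down, gripper open.
Joint ranges: [-2.53, 2.53], [-0.77, 2.02], [0.04, 2.7], [-1, 4.14], [0.28, 2.66], [-3.11, 3.11]. Speed limits (rad/s): [2.57, 2.57, 3.14, 3.14, 3.14, 3.14].

## Interface

Orientations are given as [roll, pitch, yaw] about the fixed x, y, z axes, in that order (R = Rz(yaw) Ry(pitch) Rx(roll)).
In Python, from plant import bot gives the robot as it stands. The module is installed in compiled form; this text tells all that it offers.
- The arm moves only by the shell command python3 -m inch 'ROWS'. ROWS is JSON, a list that holds one entry, the list of rows, each a list of 7 numbers: the shift along the tool's x, y, z each as a share of 0.2 m, from -1 to 1, then the turn, a rotation vector about the tool's x, y, z each as a share of 45 degrees, from -1 to 1, then the closure, from -1 (fully open) to 1 (shut), so that 0 is half open. A call has exactly 10 rows; each row is the pose to reach, as a shift and turn from the pose commanded when the call began, along the tool's axes at that moment; what a row does not reach only later rows make up. A row lasts 1/8 s, in which the tool goes at most 62.5 mm and 10.7 degrees, less where a joint would pass 70% of its speed; a pose out of reach is approached as far as the arm can. A call with a number of a shift or a turn outside -1 to 1 is refused whole. A call with a gripper value outside its range is refused whole. The fingers move at their own pace and stop on an object; the grip force is fixed at half the most. Time passes only in rows, so rows that repeat a pose let the fingers close, or fill a call up. It gives the time, the measured TCP pose, the force and the opening at its end, in the units of the state.
- bot.get_obs(): the state, without advancing time (a new reading comes with each control period).
- bot.capture(name): name is "side" or "top" or "wrist"; returns the picture (400x640x3 uint8, red, green, blue); there is no depth.
- bot.camera_params(name): a dict with "fx", "fy", "cx", "cy" (pixels), "R" (3x3) and "t" (3): a world point X has camera coordinates R X + t; the wrist camera has in their place "T_tool_cam" (4x4, takes a point from camera to tool coordinates, whose origin is the TCP and whose axes are the tool frame's). Camera axes: x right, y down, z forward; pixel columns grow to the right and rows downward; lengths in mm; the calibration is good to about 2 mm. The wrist camera is an equidistant fisheye: a pixel r from the principal point sees the ray r / f radians off the axis. A picture is of the moment at which its call begins: read the wrist's pose just before it. camera_params takes no time and is no camera call.
- bot.close_job(): hands the job in, once; it reports no verdict.
The state is a dict: "time": time; "joint_positions": joint angles; "dq": joint speeds; "tau": joint torques, N m; "tool_pos": TCP position; "tcp_rot": TCP orientation; "contact_force": force on the tool from outside, world axes, zero at the start; "moment": the same for the moment, N m; "grip_width": finger opening in mm.
Only numpy, scipy, OpenCV 4.12 (cv2) and the standard library are available. Lean on these libraries where they do the work, as an engineer would, in place of code of your own. Each camera call takes 0.05 s, during which the arm holds its last target.

## Task

Change the specimens in the wear tester: turn the lock knob clockwise until it clicks over to unlocked, draw each used specimen carrier out from under the bridge and lay it flat in the tray, and slide every fresh carrier from the mat under the bridge, one to a lane, until you feel it against the stop. Then turn the knob back until it clicks locked, with the sill up behind the carriers, and press the start button right down and let go. Leave the jar, brush and tape where they are.

Things in the scene. Friction and masses are not known exactly. Their poses are not given: they have to be found in the camera images.
- magazine: fixed specimen magazine: grey bed 184 mm wide (y), x = -125 to 115 mm, top 16 mm above the table. Origin on the table; x into the lanes, y to the left. Three lanes 40 mm wide between ribs 10 mm high, pointed at x = -38 mm. Bridge over x = 36 to 115 mm, underside 14 mm above the lane floors, top 42 mm above the table: carrier plates go under, posts stay in front. Stop face under it at x = 85 mm
- lane0 (a point): in the left (y = +56 mm) lane, on the lane floor: where the origin of a carrier lies when its front end rests against the lane's stop (magazine x = 40 mm, z = 16 mm); axes as the magazine's
- lane1 (a point): in the middle (y = 0) lane, on the lane floor: where the origin of a carrier lies when its front end rests against the lane's stop (magazine x = 40 mm, z = 16 mm); axes as the magazine's
- lane2 (a point): in the right (y = -56 mm) lane, on the lane floor: where the origin of a carrier lies when its front end rests against the lane's stop (magazine x = 40 mm, z = 16 mm); axes as the magazine's
- lock (a joint): lock knob on the bridge above the left lane: black bar grip 14 mm wide, 42 long, 28 high on a 44 mm disc, vertical axis. 0 rad = locked, bar along the magazine's x; clockwise from above to 1.3 = unlocked, which sinks the sill. Sprung over centre: resists up to about 0.25 N m, clicks past the middle (0.65) and stays at the end it is nearer to
- lock_grip (a point): on the knob's axis, where to grip its bar: 70 mm above the table; the bar spans 48 to 76 mm above the table. At magazine x = 78, y = 56 mm; turns with the knob
- sill (a joint): the locking sill, a 10 mm wide steel bar across all three lanes (magazine x = -18 to -8 mm). 0 = raised 8 mm above the lane floors, 3 mm behind the rear ends of carriers at their stops, so that they cannot come out; 0.0095 (m) = sunk below the floors. Only the lock knob moves it
- start (a joint): the tester's start button on top of the bridge, above the right lane: a 26 mm round push button, travel 6 mm (m, grows when pressed), about 5 N to push it right down; springs back
- start_top (a point): centre of the start button's top face, 64 mm above the table, at magazine x = 78, y = -56 mm
- tray: an open grey plastic tray, 150 (x) x 170 (y) x 24 mm, walls and floor 4 mm, fixed, empty at the start. Origin: centre of its underside
- mat: a thin grey mat, 190 x 270 x 2 mm, fixed, on which the fresh carriers lie at the start. Origin: centre of its underside
- fresh0: fresh specimen carrier, lying on the mat at the start (may be absent): a 90 x 36 x 8 mm aluminium plate with an upright black grip post (24 mm along, 12 mm across, top 44 mm above the plate's underside) centred at x = -30 mm. Origin: centre of the underside; x to the front end, which goes under the bridge first; z up. A thin steel specimen lies on the front half. About 0.1 kg
- fresh1: fresh specimen carrier, lying on the mat at the start (may be absent): a 90 x 36 x 8 mm aluminium plate with an upright black grip post (24 mm along, 12 mm across, top 44 mm above the plate's underside) centred at x = -30 mm. Origin: centre of the underside; x to the front end, which goes under the bridge first; z up. A thin steel specimen lies on the front half. About 0.1 kg
- fresh2: fresh specimen carrier, lying on the mat at the start (may be absent): a 90 x 36 x 8 mm aluminium plate with an upright black grip post (24 mm along, 12 mm across, top 44 mm above the plate's underside) centred at x = -30 mm. Origin: centre of the underside; x to the front end, which goes under the bridge first; z up. A thin steel specimen lies on the front half. About 0.1 kg
- used0: used specimen carrier, at the start in the left lane against its stop (may be absent): a 90 x 36 x 8 mm aluminium plate with an upright black grip post (24 mm along, 12 mm across, top 44 mm above the plate's underside) centred at x = -30 mm. Origin: centre of the underside; x to the front end, which goes under the bridge first; z up. A thin steel specimen lies on the front half. About 0.1 kg
- used1: used specimen carrier, at the start in the middle lane against its stop (may be absent): a 90 x 36 x 8 mm aluminium plate with an upright black grip post (24 mm along, 12 mm across, top 44 mm above the plate's underside) centred at x = -30 mm. Origin: centre of the underside; x to the front end, which goes under the bridge first; z up. A thin steel specimen lies on the front half. About 0.1 kg
- used2: used specimen carrier, at the start in the right lane against its stop (may be absent): a 90 x 36 x 8 mm aluminium plate with an upright black grip post (24 mm along, 12 mm across, top 44 mm above the plate's underside) centred at x = -30 mm. Origin: centre of the underside; x to the front end, which goes under the bridge first; z up. A thin steel specimen lies on the front half. About 0.1 kg
- jar: bystander: a white plastic jar, 56 mm across, 75 mm high; origin at the centre of its underside
- brush: bystander: a cleaning brush lying on the table; origin under its middle
- tape: bystander: a roll of paper tape lying flat, 84 mm across, 22 mm high; origin at the centre of its underside
Mind the look-alikes: they are no part of the job. What is shaped like the fresh0 but orange is not meant.

How it is judged:
By the outcome, as a careful person would: the job done as asked, in the order asked, and still so for the second after the job is handed in, with the robot touching nothing.
Of fresh0, fresh1, fresh2 only 2 to 3 are there at a start; the rules pass over those that are not, and their reading is None.
Of used0, used1, used2 only 2 to 3 are there at a start; the rules pass over those that are not, and their reading is None.
At some moment in a run one of fresh0, fresh1, fresh2 may be knocked a few centimetres aside while the robot is not near it.
Once in a run the grip may slacken for a moment while it holds something.
It also fails if it takes over 210 s, if anything falls off the work surface, if the arm or the gripper's body presses on something with over 40 N, if the wrist force passes 120 N, or if a joint passes its speed limit or range.

## Working session

There is one attempt and no reset: what is moved stays moved. The work goes in short steps, Python scripts to look and compute and a shell command to move; the robot and the scene stay as the last step left them, time stands still between calls to the robot, and variables do not carry over. Pictures are saved under pics/ and viewed, and the job is handed in when it is done.

```bash
mkdir -p pics; ls
python3 - <<'E'
from plant import bot
import cv2,numpy as np
o=bot.get_obs()
for k,v in o.items(): print(k,np.round(v,3).tolist())
for n in ("side","top","wrist"):
    im=bot.capture(n); cv2.imwrite(f"pics/{n}0.png",im[:,:,::-1]); 
    print(n,{k:np.round(v,3).tolist() for k,v in bot.camera_params(n).items()})
E
```

```text
pics
time 0.0
joint_positions [-1.433, 0.343, 1.525, 0.0, 1.275, -0.146]
dq [0.0, -0.002, -0.002, 0.001, -0.0, -0.001]
tau [-0.0, -43.124, -24.423, 0.072, 0.056, -0.0]
tool_pos [146.971, -503.579, 226.055]
tcp_rot [-3.141, 0.001, -1.287]
contact_force [0.243, -0.116, -0.428]
moment [-0.021, -0.035, 0.046]
grip_width 91.739
side {'fx': 376.919, 'fy': 376.919, 'cx': 315.73, 'cy': 203.475, 'R': [[-0.891, -0.454, -0.008], [-0.261, 0.528, -0.808], [0.371, -0.718, -0.589]], 't': [482.228, 265.946, 885.775]}
top {'fx': 499.33, 'fy': 499.33, 'cx': 318.91, 'cy': 202.716, 'R': [[-0.003, -1.0, -0.011], [-0.995, 0.004, -0.099], [0.099, 0.01, -0.995]], 't': [-72.678, 574.198, 1281.515]}
wrist {'fx': 309.707, 'fy': 309.707, 'cx': 317.286, 'cy': 199.062, 'T_tool_cam': [[1.0, -0.001, 0.0, -1.093], [0.0, 0.96, 0.281, -76.725], [-0.001, -0.281, 0.96, -157.213], [0.0, 0.0, 0.0, 1.0]]}
```

View pics/top0.png

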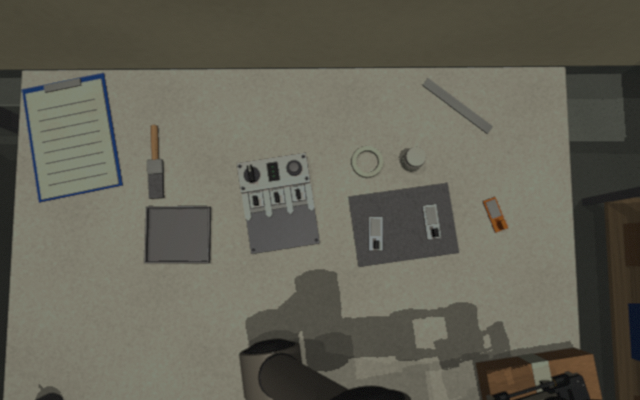

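View pics/side0.png

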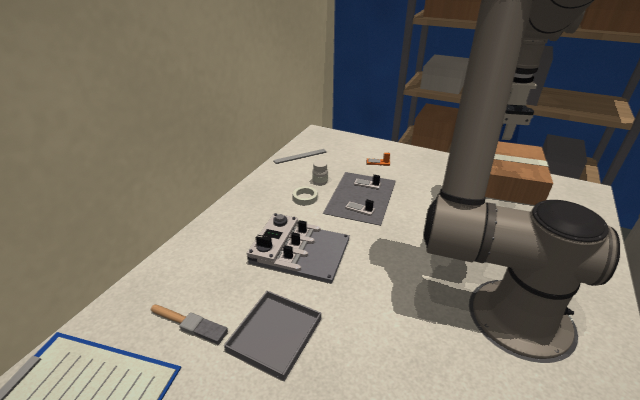

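View pics/wrist0.png

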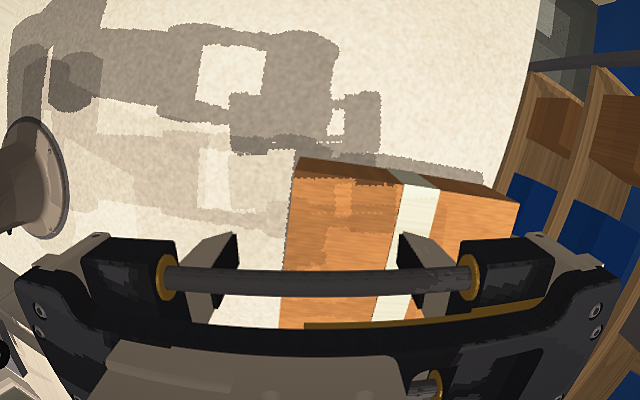

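Five carriers are visible: three used, with posts at top (256,200), (277,197) and (298,194), and two fresh on the mat at (376,233) and (432,222). The orange one at (495,214) is the look-alike. The other black things are the knob at (252,173), the start button at (294,167) and the dark block at (273,171). Next I'll write helpers and get a coarse fix.

```bash
cat > h.py <<'E'
from plant import bot
import cv2,numpy as np
from scipy.spatial.transform import Rotation as Ro
def pose(o=None):
    o=o or bot.get_obs(); return np.array(o["tool_pos"]),Ro.from_euler('xyz',o["tcp_rot"]).as_matrix()
def ray(name,px,P=None):
    c=bot.camera_params(name); px=np.atleast_2d(px).astype(float)
    u=(px[:,0]-c["cx"])/c["fx"]; v=(px[:,1]-c["cy"])/c["fy"]
    if name=="wrist":
        p,R=P; T=np.array(c["T_tool_cam"]); r=np.hypot(u,v)+1e-9
        d=np.c_[np.sin(r)*u/r,np.sin(r)*v/r,np.cos(r)]
        return p+R@T[:3,3],d@(R@T[:3,:3]).T
    Rc=np.array(c["R"]); return -Rc.T@np.array(c["t"]),np.c_[u,v,np.ones(len(u))]@Rc
def cast(name,px,z,P=None):
    o,d=ray(name,px,P); return o+d*((z-o[2])/d[:,2])[:,None]
def tri(rays):
    A=np.zeros((3,3));b=np.zeros(3)
    for o,d in rays:
        d=d/np.linalg.norm(d); M=np.eye(3)-np.outer(d,d);A+=M;b+=M@o
    x=np.linalg.solve(A,b); return x,[np.linalg.norm((np.eye(3)-np.outer(d,d)/(d@d))@(x-o)) for o,d in rays]
def proj(X,P):
    c=bot.camera_params("wrist");p,R=P;T=np.array(c["T_tool_cam"]);X=np.atleast_2d(X)
    q=((X-p)@R-T[:3,3])@T[:3,:3]; r=np.hypot(q[:,0],q[:,1]); th=np.arctan2(r,q[:,2])
    return np.c_[c["cx"]+c["fx"]*th*q[:,0]/r,c["cy"]+c["fy"]*th*q[:,1]/r]
def go(pos=None,yaw=None,P=None):
    """rows numbers to reach tcp pos, jaw axis direction yaw, tool down"""
    p,R=P or pose(); pos=p if pos is None else np.array(pos,float)
    s=R.T@(pos-p)/200
    cur=np.arctan2(R[1,0],R[0,0])
    if yaw is None: yaw=cur
    Rt=Ro.from_euler('xyz',[np.pi,0,yaw]).as_matrix()
    t=Ro.from_matrix(R.T@Rt).as_rotvec()/np.deg2rad(45)
    print("shift",np.round(s,4),"turn",np.round(t,4),"| tcp",np.round(p,1),"yaw",round(cur,4))
def snap(name,fn,crop=None,scale=1):
    P=pose(); im=bot.capture(name)[:,:,::-1].copy()
    cv2.imwrite(f"pics/{fn}_raw.png",im)
    if crop: x0,y0,x1,y1=crop; im=im[y0:y1,x0:x1]
    if scale!=1: im=cv2.resize(im,None,fx=scale,fy=scale,interpolation=cv2.INTER_CUBIC)
    cv2.imwrite(f"pics/{fn}.png",im); np.savez(f"pics/{fn}_P.npz",p=P[0],R=P[1]); return P
def st():
    o=bot.get_obs(); print("t",round(o["time"],2),"tcp",np.round(o["tool_pos"],1),"rot",np.round(o["tcp_rot"],3),"F",np.round(o["contact_force"],1),"w",round(o["grip_width"],1),"q",np.round(o["joint_positions"],2))
E
python3 - <<'E'
from h import *
im=cv2.imread("pics/top0.png")
cv2.imwrite("pics/top0c.png",cv2.resize(im[140:270,230:330],None,fx=6,fy=4.6,interpolation=cv2.INTER_CUBIC))
cv2.imwrite("pics/top0d.png",cv2.resize(im[170:270,340:520],None,fx=4,fy=4,interpolation=cv2.INTER_CUBIC))
def c(n,px,z): print(n,np.round(cast("top",px,z),0).tolist())
c("knob,button",[(252,173),(294,167)],76)
c("posts",[(256,200),(277,197),(298,194)],60)
c("bed corners",[(251,252),(318,242)],16)
c("tray",[(146,206),(211,206),(211,263),(146,263)],24)
c("mat",[(349,195),(447,184),(458,253),(360,266)],2)
c("fresh posts",[(376,243),(434,232)],46)
c("jar,tape",[(412,158),(366,161)],40)
E
```

```text
knob,button [[646.0, 95.0, 76.0], [661.0, -12.0, 76.0]]
posts [[578.0, 86.0, 60.0], [586.0, 32.0, 60.0], [593.0, -22.0, 60.0]]
bed corners [[446.0, 104.0, 16.0], [471.0, -72.0, 16.0]]
tray [[568.0, 381.0, 24.0], [567.0, 210.0, 24.0], [418.0, 207.0, 24.0], [418.0, 377.0, 24.0]]
mat [[597.0, -155.0, 2.0], [625.0, -418.0, 2.0], [441.0, -441.0, 2.0], [408.0, -183.0, 2.0]]
fresh posts [[468.0, -221.0, 46.0], [495.0, -370.0, 46.0]]
jar,tape [[689.0, -319.0, 40.0], [682.0, -199.0, 40.0]]
```

View pics/top0c.png

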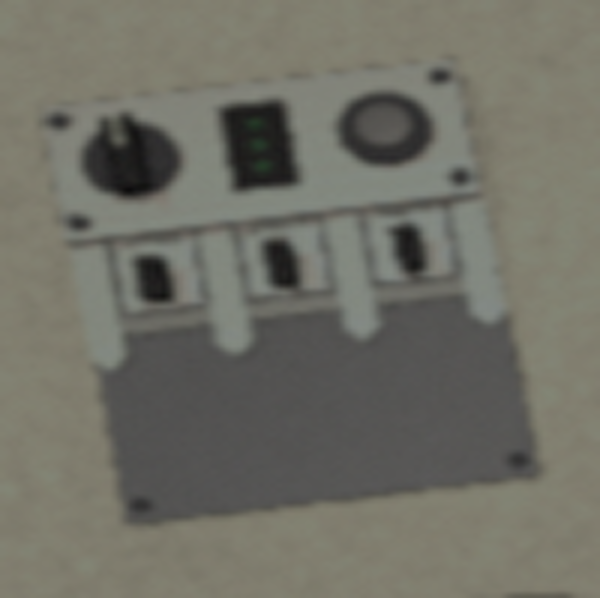

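View pics/top0d.png

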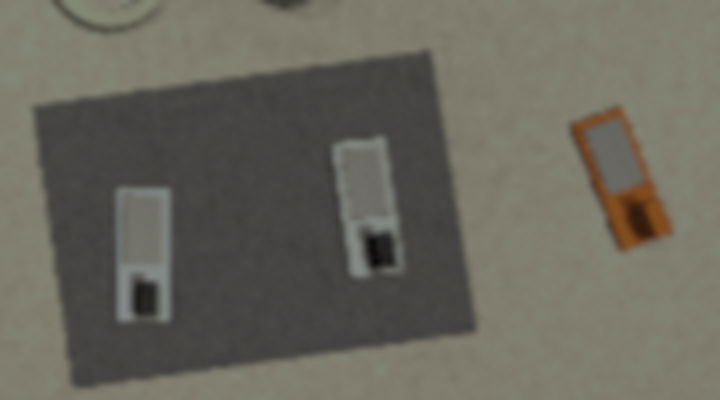

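Coarse fix: magazine origin about (577,30) with yaw 0.14, which the knob, posts and bed edge agree on. Moving the wrist camera there.

```bash
python3 -c "
from h import *
go((265,-326,236),-1.38); go((500,30,236),-1.43)"
python3 -m inch '[[[-0.1,-0.1,0,0,0,0,-1],[-0.25,-0.3,-0.02,0,0,0.05,-1],[-0.5,-0.5,-0.05,0,0,0.1,-1],[-0.69,-0.81,-0.05,0,0,0.1,-1],[-0.69,-0.81,-0.05,0,0,0.1,-1],[-0.69,-0.81,-0.05,0,0,0.1,-1],[-0.69,-0.81,-0.05,0,0,0.1,-1],[-0.69,-0.81,-0.05,0,0,0.1,-1],[-0.69,-0.81,-0.05,0,0,0.1,-1],[-0.69,-0.81,-0.05,0,0,0.1,-1]]]'
python3 -c "
from h import *
st(); go((500,30,236),-1.43)"
```

```text
shift [-0.6878 -0.8153 -0.0481] turn [-0.0002  0.0015  0.1184] | tcp [ 147.  -503.7  226.2] yaw -1.287
shift [-2.0677 -2.4417 -0.0462] turn [-1.00e-04  1.50e-03  1.82e-01] | tcp [ 147.  -503.7  226.2] yaw -1.287
time: 1.4
tool_pos: [263.6, -326.5, 236.6]
tcp_rot: [3.141, 0.0, -1.366]
contact_force: [0.3, -0.1, -0.0]
grip_width: 91.8
t 1.4 tcp [ 263.6 -326.5  236.6] rot [ 3.141  0.    -1.366] F [ 0.3 -0.1 -0. ] w 91.8 q [-1.07  0.14  1.77 -0.    1.23  0.29]
shift [-1.5054 -1.5192  0.0032] turn [0.0001 0.0001 0.081 ] | tcp [ 263.6 -326.5  236.6] yaw -1.3664
```

```bash
python3 -m inch '[[[-0.25,-0.25,0,0,0,0,-1],[-0.5,-0.5,0,0,0,0.08,0.3],[-0.75,-0.76,0,0,0,0.08,0.3],[-0.75,-0.76,0,0,0,0.08,0.3],[-0.75,-0.76,0,0,0,0.08,0.3],[-0.75,-0.76,0,0,0,0.08,0.3],[-0.75,-0.76,0,0,0,0.08,0.3],[-0.75,-0.76,0,0,0,0.08,0.3],[-0.75,-0.76,0,0,0,0.08,0.3],[-0.75,-0.76,0,0,0,0.08,0.3]]]'
python3 -c "
from h import *
go((500,30,236),-1.43)"
```

```text
time: 2.65
tool_pos: [382.1, -148.6, 236.7]
tcp_rot: [-3.142, -0.0, -1.429]
contact_force: [-0.3, 0.2, 0.6]
grip_width: 32.0
shift [-0.8004 -0.7101  0.0036] turn [-0.0001 -0.0002  0.0015] | tcp [ 382.1 -148.6  236.7] yaw -1.4288
```

```bash
python3 -m inch '[[[-0.25,-0.25,0,0,0,0,0.3],[-0.5,-0.5,0,0,0,0,0.3],[-0.8,-0.71,0,0,0,0,0.3],[-0.8,-0.71,0,0,0,0,0.3],[-0.8,-0.71,0,0,0,0,0.3],[-0.8,-0.71,0,0,0,0,0.3],[-0.8,-0.71,0,0,0,0,0.3],[-0.8,-0.71,0,0,0,0,0.3],[-0.8,-0.71,0,0,0,0,0.3],[-0.8,-0.71,0,0,0,0,0.3]]]'
python3 -c "
from h import *
st(); snap('wrist','w1')"
```

```text
time: 3.9
tool_pos: [500.0, 30.0, 236.8]
tcp_rot: [-3.141, -0.0, -1.429]
contact_force: [0.4, 0.7, 0.6]
grip_width: 32.2
t 3.9 tcp [500.   30.  236.8] rot [-3.141 -0.    -1.429] F [0.4 0.7 0.6] w 32.2 q [-0.09  0.29  1.57 -0.    1.28  1.34]
```

View pics/w1.png

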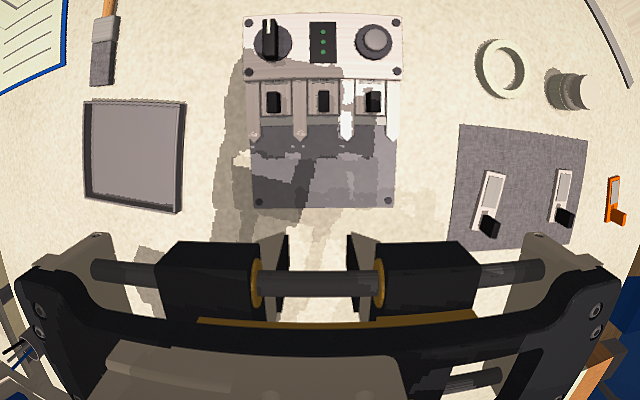

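The wrist view shows the magazine: posts at (274,103), (324,101) and (373,101), knob at (268,40), button at (374,41). The fresh carriers' posts are at (489,222) and (565,215), and the orange look-alike is at (616,200). Taking a magnified crop and a second view.

```bash
python3 - <<'E'
import cv2
im=cv2.imread("pics/w1_raw.png")
cv2.imwrite("pics/w1c.png",cv2.resize(im[5:215,225:425],None,fx=2.8,fy=2.8,interpolation=cv2.INTER_CUBIC))
E
python3 -c "
from h import *
go((560,45,330),-1.43)"
```

```text
shift [-0.0314 -0.3077 -0.4663] turn [-0.0001 -0.0001  0.0018] | tcp [500.   30.1 236.7] yaw -1.4286
```

View pics/w1c.png

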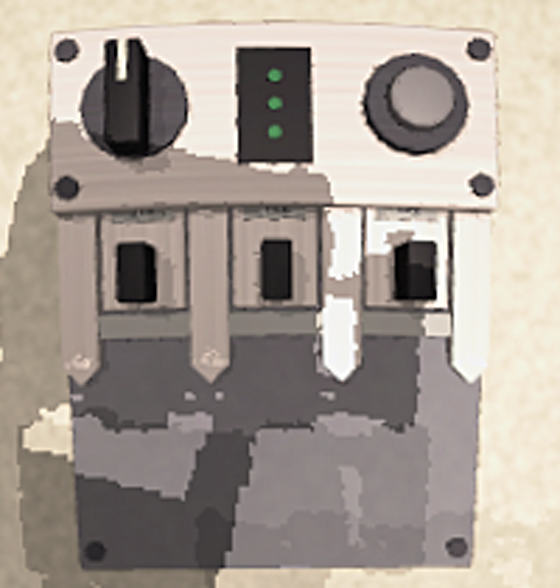

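```bash
python3 -m inch '[[[-0.05,-0.1,0,0,0,0,0.3],[-0.14,-0.2,0,0,0,0,0.3],[-0.24,-0.29,0.1,0,0,0,0.3],[-0.24,-0.29,0.25,0,0,0,0.3],[-0.24,-0.29,0.25,0,0,0,0.3],[-0.24,-0.29,0.25,0,0,0,0.3],[-0.24,-0.29,0.25,0,0,0,0.3],[-0.24,-0.29,0.25,0,0,0,0.3],[-0.24,-0.29,0.25,0,0,0,0.3],[-0.24,-0.29,0.25,0,0,0,0.3]]]'
python3 - <<'E'
from h import *
st(); P=snap('wrist','w2')
im=cv2.imread("pics/w2_raw.png")
cv2.imwrite("pics/w2c.png",cv2.resize(im[0:235,200:480],None,fx=2.5,fy=2.5,interpolation=cv2.INTER_CUBIC))
E
```

```text
time: 5.2
tool_pos: [550.6, 85.9, 186.9]
tcp_rot: [-3.141, -0.0, -1.428]
contact_force: [0.5, 0.1, 0.7]
grip_width: 31.5
t 5.2 tcp [550.6  85.9 186.9] rot [-3.141 -0.    -1.428] F [0.5 0.1 0.7] w 31.5 q [ 0.02  0.43  1.5  -0.    1.21  1.45]
```

View pics/w2c.png

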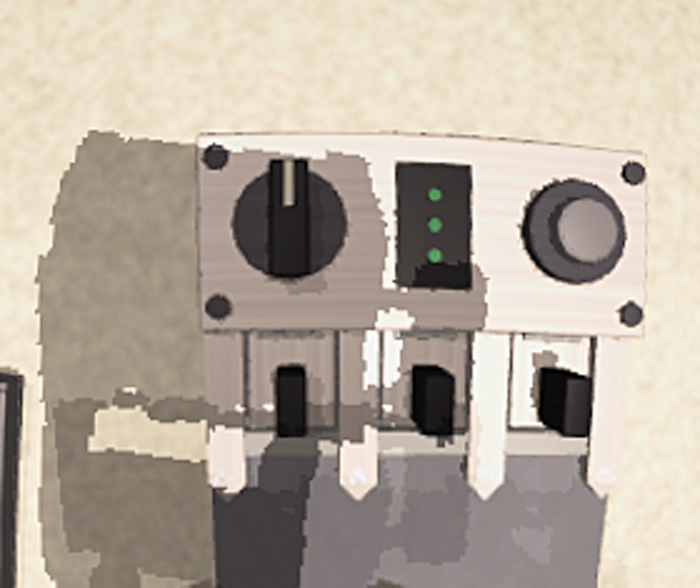

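Run:
```python
from h import *
def L(f): z=np.load(f"pics/{f}_P.npz"); return z["p"],z["R"]
P1,P2=L("w1"),L("w2")
pts={"s0":((66,50),(214,157)),"s1":((479,49),(633,173)),"s2":((66,187),(218,307)),"s3":((482,184),(631,314)),
"btn":((422,97),(585,230)),"mark":((122,80),(289,205)),
"r0":((81,383),(228,500)),"r1":((211,383),(360,500)),"r2":((344,381),(487,498)),"r3":((467,382),(602,498))}
M={}
for k,(a,b) in pts.items():
    a=np.array(a)/2.8+(225,5); b=np.array(b)/2.5+(200,0)
    o1,d1=ray("wrist",a,P1);o2,d2=ray("wrist",b,P2)
    x,e=tri([(o1,d1[0]),(o2,d2[0])]); M[k]=x; print(k,np.round(x,1),"res",np.round(e,1))
s=[M[f"s{i}"] for i in range(4)]
print("yaw",[round(float(np.arctan2(-(a-b)[0],(a-b)[1])),4) for a,b in((s[0],s[1]),(s[2],s[3]),(M["r0"],M["r3"]))],
 [round(float(np.arctan2((a-b)[1],(a-b)[0])),4) for a,b in((s[0],s[2]),(s[1],s[3]))], np.linalg.norm(s[0]-s[1]),np.linalg.norm(s[2]-s[3]))
yaw=np.mean([np.arctan2(-(a-b)[0],(a-b)[1]) for a,b in((s[0],s[1]),(s[2],s[3]),(M["r0"],M["r3"]))])
Rm=Ro.from_euler('z',yaw).as_matrix()
for n,c,off in(("screws",np.mean(s,0),(75.5,0,42)),("btn",M["btn"],(78,-56,64)),("ribs",np.mean([M[f"r{i}"] for i in range(4)],0),(-38,0,26))):
    print(n,"origin",np.round(c-Rm@np.array(off),1),round(yaw,4))
```

```text
s0 [669.4 134.4  42.5] res [0.3 0.3]
s1 [694.9 -32.2  42.5] res [0.1 0.1]
s2 [611.  124.9  44.4] res [0. 0.]
s3 [636.7 -40.7  44. ] res [0.2 0.2]
btn [664.3  -9.   58. ] res [0.2 0.2]
mark [651.  102.9  73.6] res [0.2 0.2]
r0 [529.5 112.1  26.8] res [0.1 0.1]
r1 [536.6  56.3  25.1] res [0.4 0.4]
r2 [5.454e+02 4.000e-01 2.450e+01] res [0.2 0.2]
r3 [554.2 -51.7  29.5] res [0.4 0.4]
yaw [0.1519, 0.1538, 0.1499] [0.1618, 0.1437] 168.57253808688986 167.49992322710239
screws origin [578.4  35.2   1.4] 0.1519
btn origin [578.7  34.5  -6. ] 0.1519
ribs origin [5.79e+02 3.50e+01 5.00e-01] 0.1519
```

```bash
cat >> h.py <<'E'
MO=np.array([578.6,35.0,0.]); MY=0.152
RM=Ro.from_euler('z',MY).as_matrix()
def mag(x,y,z): return MO+RM@np.array([x,y,z],float)
def tomag(w): return RM.T@(np.asarray(w)-MO)
E
python3 - <<'E'
from h import *
z=np.load("pics/w2_P.npz");P2=z["p"],z["R"]
for px,zz in(((290,159),76),((290,370),60),((433,370),60)):
    print(np.round(tomag(cast("wrist",np.array(px)/2.5+(200,0),zz,P2)[0]),1))
go(mag(78,56,110),MY-np.pi/2)
E
```

```text
[97.9 55.6 76. ]
[22.5 56.4 60. ]
[22.4  3.2 60. ]
shift [-0.0119 -0.4897  0.384 ] turn [-0.0001 -0.0002 -0.0122] | tcp [550.6  85.9 186.8] yaw -1.4284
```

```bash
python3 -m inch '[[[-0.01,-0.2,0.05,0,0,-0.012,0.3],[-0.012,-0.4,0.15,0,0,-0.012,0.3],[-0.012,-0.49,0.3,0,0,-0.012,0.3],[-0.012,-0.49,0.384,0,0,-0.012,0.3],[-0.012,-0.49,0.384,0,0,-0.012,0.3],[-0.012,-0.49,0.384,0,0,-0.012,0.3],[-0.012,-0.49,0.384,0,0,-0.012,0.3],[-0.012,-0.49,0.384,0,0,-0.012,0.3],[-0.012,-0.49,0.384,0,0,-0.012,0.3],[-0.012,-0.49,0.384,0,0,-0.012,0.3]]]'
python3 - <<'E'
from h import *
st(); go(mag(78,56,53),MY-np.pi/2); snap('wrist','w3')
E
```

```text
time: 6.5
tool_pos: [647.3, 102.2, 110.0]
tcp_rot: [-3.141, -0.0, -1.419]
contact_force: [0.5, 0.4, -0.0]
grip_width: 32.1
t 6.5 tcp [647.3 102.2 110. ] rot [-3.141 -0.    -1.419] F [ 0.5  0.4 -0. ] w 32.1 q [ 0.04  0.68  1.29 -0.    1.18  1.46]
shift [0.     0.0003 0.2851] turn [-0.0002 -0.0002 -0.0002] | tcp [647.3 102.2 110. ] yaw -1.4189
```

View pics/w3.png

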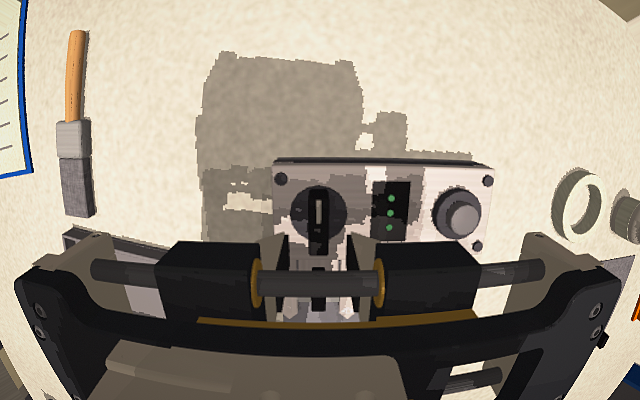

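The knob bar at (318,215) sits centred between the fingers. Descending and gripping.

```bash
python3 -m inch '[[[0,0,0.15,0,0,0,0.3],[0,0,0.285,0,0,0,0.3],[0,0,0.285,0,0,0,0.3],[0,0,0.285,0,0,0,0.3],[0,0,0.285,0,0,0,1],[0,0,0.285,0,0,0,1],[0,0,0.285,0,0,0,1],[0,0,0.285,0,0,0,1],[0,0,0.285,0,0,0,1],[0,0,0.285,0,0,0,1]]]'
python3 -c "
from h import *
st()"
```

```text
time: 7.8
tool_pos: [647.7, 101.7, 53.8]
tcp_rot: [-3.14, -0.001, -1.419]
contact_force: [-1.0, -4.0, 6.2]
grip_width: 13.7
t 7.8 tcp [647.7 101.7  53.8] rot [-3.140e+00 -1.000e-03 -1.419e+00] F [-1.  -4.   6.2] w 13.7 q [ 0.04  0.74  1.34 -0.    1.06  1.46]
```

```bash
python3 -m inch '[[[0,0,0,0,0,0.12,1],[0,0,0,0,0,0.24,1],[0,0,0,0,0,0.36,1],[0,0,0,0,0,0.48,1],[0,0,0,0,0,0.6,1],[0,0,0,0,0,0.72,1],[0,0,0,0,0,0.84,1],[0,0,0,0,0,0.92,1],[0,0,0,0,0,0.92,1],[0,0,0,0,0,0.92,1]]]'
python3 -c "
from h import *
st(); print(bot.get_obs()['moment'])"
```

```text
time: 9.05
tool_pos: [647.6, 101.0, 53.7]
tcp_rot: [-3.14, -0.001, -2.142]
contact_force: [-1.4, -5.8, 6.4]
grip_width: 13.5
t 9.05 tcp [647.6 101.   53.7] rot [-3.140e+00 -1.000e-03 -2.142e+00] F [-1.4 -5.8  6.4] w 13.5 q [ 0.04  0.74  1.34 -0.    1.06  2.18]
[-0.92579111  0.25056534 -0.11800649]
```

```bash
python3 -m inch '[[[0,0,0,0,0,0.12,1],[0,0,0,0,0,0.24,1],[0,0,0,0,0,0.36,1],[0,0,0,0,0,0.48,1],[0,0,0,0,0,0.6,1],[0,0,0,0,0,0.7,1],[0,0,0,0,0,0.76,1],[0,0,0,0,0,0.76,1],[0,0,0,0,0,0.76,1],[0,0,0,0,0,0.76,1]]]'
python3 -c "
from h import *
st(); print(bot.get_obs()['moment'])"
```

```text
time: 10.3
tool_pos: [647.1, 100.6, 53.7]
tcp_rot: [-3.14, -0.001, -2.739]
contact_force: [-4.4, -6.8, 7.8]
grip_width: 13.7
t 10.3 tcp [647.1 100.6  53.7] rot [-3.140e+00 -1.000e-03 -2.739e+00] F [-4.4 -6.8  7.8] w 13.7 q [ 0.04  0.74  1.34 -0.    1.06  2.78]
[-1.14715438e+00  5.60713140e-01 -8.10458211e-04]
```

```bash
python3 -m inch '[[[0,0,0,0,0,0,0.3],[0,0,0,0,0,0,0.3],[0,0,0,0,0,0,0.3],[0,0,-0.2,0,0,0,0.3],[0,0,-0.35,0,0,-0.2,0.3],[0,0,-0.35,0,0,-0.4,0.3],[0,0,-0.35,0,0,-0.6,0.3],[0,0,-0.35,0,0,-0.8,0.3],[0,0,-0.35,0,0,-0.9,0.3],[0,0,-0.35,0,0,-0.9,0.3]]]'
python3 -c "
from h import *
st(); go(mag(10,56,100),MY-np.pi/2)"
```

```text
time: 11.55
tool_pos: [647.2, 102.5, 122.7]
tcp_rot: [3.141, -0.0, -2.032]
contact_force: [-1.0, -0.0, -0.2]
grip_width: 32.7
t 11.55 tcp [647.2 102.5 122.7] rot [ 3.141 -0.    -2.032] F [-1.  -0.  -0.2] w 32.7 q [0.04 0.67 1.27 0.   1.2  2.07]
shift [0.197  0.277  0.1135] turn [ 4.000e-04  0.000e+00 -7.809e-01] | tcp [647.2 102.5 122.7] yaw -2.0321
```

```bash
python3 -m inch '[[[0.05,0.1,0,0,0,-0.2,0.3],[0.1,0.2,0,0,0,-0.4,0.3],[0.197,0.277,0.05,0,0,-0.6,0.3],[0.197,0.277,0.113,0,0,-0.78,0.3],[0.197,0.277,0.113,0,0,-0.78,0.3],[0.197,0.277,0.113,0,0,-0.78,0.3],[0.197,0.277,0.113,0,0,-0.78,0.3],[0.197,0.277,0.113,0,0,-0.78,0.3],[0.197,0.277,0.113,0,0,-0.78,0.3],[0.197,0.277,0.113,0,0,-0.78,0.3]]]'
python3 - <<'E'
from h import *
st(); go(mag(10,56,38),MY-np.pi/2); snap('wrist','w4')
E
```

```text
time: 12.8
tool_pos: [580.1, 91.6, 100.3]
tcp_rot: [-3.142, -0.0, -1.419]
contact_force: [1.2, 0.5, -0.8]
grip_width: 32.0
t 12.8 tcp [580.1  91.6 100.3] rot [-3.142 -0.    -1.419] F [ 1.2  0.5 -0.8] w 32.0 q [ 0.03  0.58  1.51 -0.    1.05  1.45]
shift [-0.0016  0.0005  0.3115] turn [-0.     -0.0001 -0.0005] | tcp [580.1  91.6 100.3] yaw -1.4192
```

View pics/w4.png

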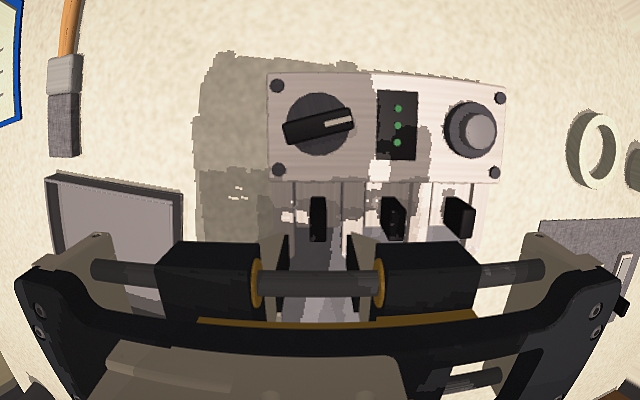

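The knob stays turned at (318,122), so it is unlocked. The left post at (318,217) is between the fingers.

```bash
python3 -m inch '[[[0,0,0.15,0,0,0,0.3],[0,0,0.31,0,0,0,0.3],[0,0,0.31,0,0,0,0.3],[0,0,0.31,0,0,0,0.3],[0,0,0.31,0,0,0,1],[0,0,0.31,0,0,0,1],[0,0,0.31,0,0,0,1],[0,0,0.31,0,0,0,1],[0,0,0.31,0,0,0,1],[0,0,0.31,0,0,0,1]]]'
python3 - <<'E'
from h import *
st(); print(tomag(pose()[0]))
E
```

```text
time: 14.1
tool_pos: [580.5, 91.6, 38.7]
tcp_rot: [-3.141, -0.0, -1.419]
contact_force: [-0.4, -0.2, 5.5]
grip_width: 12.1
t 14.1 tcp [580.5  91.6  38.7] rot [-3.141 -0.    -1.419] F [-0.4 -0.2  5.5] w 12.1 q [ 0.03  0.66  1.57 -0.    0.92  1.45]
[10.47389815 55.60847898 38.69325203]
```

```bash
python3 -m inch '[[[0,0.05,0,0,0,0,1],[0,0.12,0,0,0,0,1],[0,0.2,0,0,0,0,1],[0,0.28,0,0,0,0,1],[0,0.36,0,0,0,0,1],[0,0.44,0,0,0,0,1],[0,0.52,0,0,0,0,1],[0,0.58,0,0,0,0,1],[0,0.58,0,0,0,0,1],[0,0.58,0,0,0,0,1]]]'
python3 - <<'E'
from h import *
st(); print(tomag(pose()[0]));  snap('wrist','w5')
E
```

```text
time: 15.35
tool_pos: [464.1, 73.8, 38.7]
tcp_rot: [3.14, -0.0, -1.419]
contact_force: [-3.2, -1.1, 11.8]
grip_width: 11.5
t 15.35 tcp [464.1  73.8  38.7] rot [ 3.14  -0.    -1.419] F [-3.2 -1.1 11.8] w 11.5 q [-0.01  0.5   1.9  -0.    0.75  1.41]
[-107.27800834   55.68920399   38.65520025]
```

View pics/w5.png

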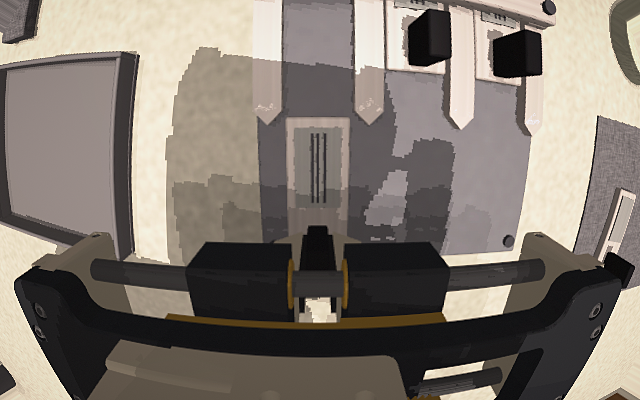

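Run:
```python
from h import *
z=np.load("pics/w1_P.npz");P=z["p"],z["R"]
c=cast("wrist",[(84,101),(187,101),(181,213),(86,207)],24,P); print(np.round(c,0).tolist())
im=cv2.imread("pics/w1_raw.png")
cv2.imwrite("pics/w1t.png",cv2.resize(im[85:225,60:210],None,fx=4,fy=4,interpolation=cv2.INTER_CUBIC))
```

```text
[[567.0, 382.0, 24.0], [572.0, 205.0, 24.0], [423.0, 206.0, 24.0], [405.0, 381.0, 24.0]]
```

View pics/w1t.png

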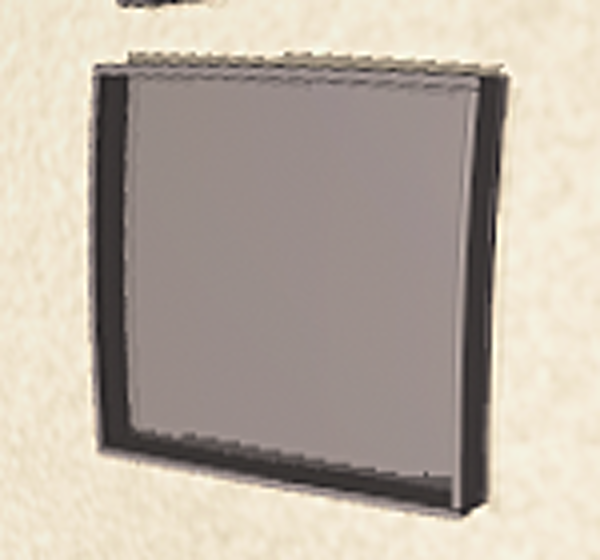

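Run:
```python
from h import *
z=np.load("pics/w1_P.npz");P=z["p"],z["R"]
a=np.array([(93,65),(482,76),(460,515),(100,452)])/4+(60,85)
c=cast("wrist",a,24,P); print(np.round(c,0).tolist(),c.mean(0))
print("top cam", np.round(cast("top",[(148,207),(211,207),(211,262),(146,263)],24),0).tolist())
go((455,340,90),-np.pi/2)
```

```text
[[567.0, 383.0, 24.0], [567.0, 214.0, 24.0], [421.0, 215.0, 24.0], [420.0, 382.0, 24.0]] [493.62782036 298.60036785  24.        ]
top cam [[565.0, 376.0, 24.0], [564.0, 210.0, 24.0], [420.0, 207.0, 24.0], [418.0, 377.0, 24.0]]
shift [-1.3224 -0.1561 -0.2572] turn [ 0.0026 -0.0003  0.1936] | tcp [464.1  73.8  38.6] yaw -1.4188
```

```bash
python3 -m inch '[[[0,0,-0.15,0,0,0,1],[0,0,-0.23,0,0,0,1],[-0.15,0,-0.23,0,0,0.05,1],[-0.3,-0.03,-0.23,0,0,0.1,1],[-0.45,-0.05,-0.23,0,0,0.15,1],[-0.6,-0.07,-0.23,0,0,0.19,1],[-0.75,-0.09,-0.23,0,0,0.19,1],[-0.85,-0.1,-0.23,0,0,0.19,1],[-0.9,-0.1,-0.23,0,0,0.19,1],[-0.9,-0.1,-0.23,0,0,0.19,1]]]'
python3 - <<'E'
from h import *
st(); go((463.5,346,85),-np.pi/2);go((463.5,346,28),-np.pi/2)
E
```

```text
time: 16.65
tool_pos: [457.1, 254.8, 83.7]
tcp_rot: [3.14, -0.001, -1.567]
contact_force: [0.2, -0.1, -1.5]
grip_width: 11.8
t 16.65 tcp [457.1 254.8  83.7] rot [ 3.140e+00 -1.000e-03 -1.567e+00] F [ 0.2 -0.1 -1.5] w 11.8 q [ 0.36  0.5   1.72 -0.    0.93  1.93]
shift [-0.4558 -0.0337 -0.0072] turn [ 0.0022 -0.0012  0.0046] | tcp [457.1 254.8  83.7] yaw -1.5672
shift [-0.4561 -0.0342  0.2778] turn [ 0.0022 -0.0012  0.0046] | tcp [457.1 254.8  83.7] yaw -1.5672
```

```bash
python3 -m inch '[[[-0.15,-0.01,0,0,0,0,1],[-0.3,-0.03,0,0,0,0,1],[-0.456,-0.034,0,0,0,0,1],[-0.456,-0.034,0.1,0,0,0,1],[-0.456,-0.034,0.2,0,0,0,1],[-0.456,-0.034,0.24,0,0,0,1],[-0.456,-0.034,0.26,0,0,0,1],[-0.456,-0.034,0.275,0,0,0,1],[-0.456,-0.034,0.28,0,0,0,1],[-0.456,-0.034,0.28,0,0,0,1]]]'
python3 - <<'E'
from h import *
st()
E
```

```text
time: 17.9
tool_pos: [464.7, 346.2, 28.6]
tcp_rot: [-3.141, 0.0, -1.568]
contact_force: [0.0, -0.1, -1.0]
grip_width: 11.7
t 17.9 tcp [464.7 346.2  28.6] rot [-3.141  0.    -1.568] F [ 0.  -0.1 -1. ] w 11.7 q [ 0.51  0.66  1.6  -0.    0.88  2.08]
```

```bash
python3 -m inch '[[[0,0,0.008,0,0,0,1],[0,0,0.008,0,0,0,1],[0,0,0.008,0,0,0,0.35],[0,0,0.008,0,0,0,0.35],[0,0,0.008,0,0,0,0.35],[0,0,-0.15,0,0,0,0.35],[0,0,-0.35,0,0,0,0.35],[0.1,0,-0.4,0,0,-0.1,0.35],[0.3,0,-0.4,0,0,-0.19,0.35],[0.3,0,-0.4,0,0,-0.19,0.35]]]'
python3 - <<'E'
from h import *
st(); go(mag(10,0,100),MY-np.pi/2); snap('wrist','w6')
E
```

```text
time: 19.15
tool_pos: [464.7, 284.4, 108.6]
tcp_rot: [3.141, -0.001, -1.421]
contact_force: [0.4, -0.0, -0.2]
grip_width: 29.7
t 19.15 tcp [464.7 284.4 108.6] rot [ 3.141e+00 -1.000e-03 -1.421e+00] F [ 0.4 -0.  -0.2] w 29.7 q [ 0.41  0.5   1.63 -0.    1.01  1.83]
shift [ 1.3176 -0.4273  0.0434] turn [ 0.0005 -0.0007 -0.003 ] | tcp [464.7 284.4 108.6] yaw -1.4212
```

View pics/w6.png

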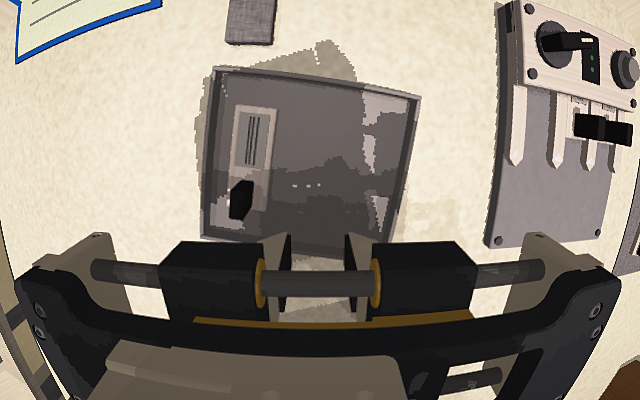

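The first used carrier lies flat in the tray, around (252,165). Going to the middle post.

```bash
python3 -m inch '[[[0.2,-0.05,0,0,0,0,0.35],[0.4,-0.1,0,0,0,0,0.35],[0.7,-0.2,0,0,0,0,0.35],[0.97,-0.3,0,0,0,0,0.35],[0.97,-0.4,0,0,0,0,0.35],[0.97,-0.427,0,0,0,0,0.35],[0.97,-0.427,0,0,0,0,0.35],[0.97,-0.427,0,0,0,0,0.35],[0.97,-0.427,0,0,0,0,0.35],[0.97,-0.427,0,0,0,0,0.35]]]'
python3 - <<'E'
from h import *
st(); go(mag(10,0,70),MY-np.pi/2);  go(mag(10,0,38),MY-np.pi/2)
E
```

```text
time: 20.45
tool_pos: [578.2, 107.6, 108.5]
tcp_rot: [-3.141, -0.0, -1.419]
contact_force: [0.7, -0.8, 0.3]
grip_width: 30.0
t 20.45 tcp [578.2 107.6 108.5] rot [-3.141 -0.    -1.419] F [ 0.7 -0.8  0.3] w 30.0 q [ 0.05  0.57  1.5  -0.    1.07  1.47]
shift [0.3591 0.0033 0.1924] turn [-0.0002 -0.0002  0.0003] | tcp [578.2 107.6 108.5] yaw -1.4185
shift [0.3591 0.0034 0.3524] turn [-0.0002 -0.0002  0.0003] | tcp [578.2 107.6 108.5] yaw -1.4185
```

```bash
python3 -m inch '[[[0.18,0.003,0,0,0,0,0.35],[0.359,0.003,0,0,0,0,0.35],[0.359,0.003,0.03,0,0,0,0.35],[0.359,0.003,0.15,0,0,0,0.35],[0.359,0.003,0.3,0,0,0,0.35],[0.359,0.003,0.352,0,0,0,0.35],[0.359,0.003,0.352,0,0,0,0.35],[0.359,0.003,0.352,0,0,0,1],[0.359,0.003,0.352,0,0,0,1],[0.359,0.003,0.352,0,0,0,1]]]'
python3 - <<'E'
from h import *
st(); print(tomag(pose()[0]))
E
```

```text
time: 21.7
tool_pos: [589.3, 36.2, 38.8]
tcp_rot: [-3.14, -0.0, -1.419]
contact_force: [-0.7, -0.1, 3.6]
grip_width: 11.8
t 21.7 tcp [589.3  36.2  38.8] rot [-3.14  -0.    -1.419] F [-0.7 -0.1  3.6] w 11.8 q [-0.07  0.66  1.56 -0.    0.92  1.35]
[10.78518036 -0.39549436 38.81758524]
```

```bash
python3 -m inch '[[[0,0.05,0,0,0,0,1],[0,0.12,0,0,0,0,1],[0,0.2,0,0,0,0,1],[0,0.28,0,0,0,0,1],[0,0.36,0,0,0,0,1],[0,0.44,0,0,0,0,1],[0,0.52,0,0,0,0,1],[0,0.58,0,0,0,0,1],[0,0.58,-0.1,0,0,0,1],[0,0.58,-0.24,0,0,0,1]]]'
python3 - <<'E'
from h import *
st(); go((463.5,298,85),-np.pi/2)
E
```

```text
time: 22.95
tool_pos: [472.0, 18.8, 85.4]
tcp_rot: [3.137, 0.001, -1.419]
contact_force: [0.1, -0.0, -0.7]
grip_width: 11.9
t 22.95 tcp [472.   18.8  85.4] rot [ 3.137e+00  1.000e-03 -1.419e+00] F [ 0.1 -0.  -0.7] w 11.9 q [-0.12  0.42  1.85 -0.    0.87  1.3 ]
shift [-1.3865 -0.1692  0.0028] turn [0.0055 0.0008 0.1932] | tcp [472.   18.8  85.4] yaw -1.4191
```

```bash
python3 -m inch '[[[-0.1,0,0,0,0,0,1],[-0.25,-0.03,0,0,0,0.05,1],[-0.4,-0.05,0,0,0,0.1,1],[-0.55,-0.07,0,0,0,0.15,1],[-0.7,-0.09,0,0,0,0.19,1],[-0.85,-0.1,0,0,0,0.19,1],[-0.95,-0.12,0,0,0,0.19,1],[-0.98,-0.12,0,0,0,0.19,1],[-0.98,-0.12,0,0,0,0.19,1],[-0.98,-0.12,0,0,0,0.19,1]]]'
python3 - <<'E'
from h import *
st(); go((463.5,298,27.5),-np.pi/2)
E
```

```text
time: 24.2
tool_pos: [467.9, 215.2, 85.7]
tcp_rot: [3.141, -0.001, -1.569]
contact_force: [0.4, -0.5, -1.2]
grip_width: 11.6
t 24.2 tcp [467.9 215.2  85.7] rot [ 3.141e+00 -1.000e-03 -1.569e+00] F [ 0.4 -0.5 -1.2] w 11.6 q [ 0.28  0.48  1.74 -0.    0.92  1.85]
shift [-0.414   0.0212  0.291 ] turn [ 0.0008 -0.0007  0.0024] | tcp [467.9 215.2  85.7] yaw -1.5689
```

```bash
python3 -m inch '[[[-0.2,0.01,0,0,0,0,1],[-0.35,0.02,0,0,0,0,1],[-0.414,0.021,0.05,0,0,0,1],[-0.414,0.021,0.18,0,0,0,1],[-0.414,0.021,0.26,0,0,0,1],[-0.414,0.021,0.28,0,0,0,1],[-0.414,0.021,0.293,0,0,0,1],[-0.414,0.021,0.293,0,0,0,1],[-0.414,0.021,0.293,0,0,0,0.35],[-0.414,0.021,0.293,0,0,0,0.35]]]'
python3 - <<'E'
from h import *
st(); go((463.5,298,27.5),-np.pi/2)
E
python3 -m inch '[[[0,0,0,0,0,0,0.35],[0,0,-0.15,0,0,0,0.35],[0,0,-0.35,0,0,0,0.35],[0.1,-0.1,-0.4,0,0,-0.1,0.35],[0.3,-0.2,-0.4,0,0,-0.19,0.35],[0.5,-0.3,-0.4,0,0,-0.19,0.35],[0.7,-0.4,-0.4,0,0,-0.19,0.35],[0.9,-0.5,-0.4,0,0,-0.19,0.35],[0.96,-0.6,-0.4,0,0,-0.19,0.35],[0.96,-0.6,-0.4,0,0,-0.19,0.35]]]'
python3 - <<'E'
from h import *
st(); snap('wrist','w7'); go(mag(10,-56,100),MY-np.pi/2)
E
```

```text
time: 25.45
tool_pos: [464.1, 299.0, 27.8]
tcp_rot: [-3.141, 0.0, -1.568]
contact_force: [-0.0, 0.2, -0.0]
grip_width: 26.7
t 25.45 tcp [464.1 299.   27.8] rot [-3.141  0.    -1.568] F [-0.   0.2 -0. ] w 26.7 q [ 0.43  0.62  1.68 -0.    0.84  2.  ]
shift [0.0052 0.0029 0.0017] turn [-0.0014  0.0005  0.0034] | tcp [464.1 299.   27.8] yaw -1.5681
time: 26.7
tool_pos: [585.2, 106.0, 107.2]
tcp_rot: [-3.141, -0.0, -1.421]
contact_force: [-0.0, -0.2, -0.1]
grip_width: 29.9
t 26.7 tcp [585.2 106.  107.2] rot [-3.141 -0.    -1.421] F [-0.  -0.2 -0.1] w 29.9 q [ 0.05  0.58  1.48 -0.    1.08  1.47]
shift [0.6313 0.031  0.0352] turn [ 0.0007  0.0001 -0.0015] | tcp [584.1 106.9 107.1] yaw -1.42
```

View pics/w7.png

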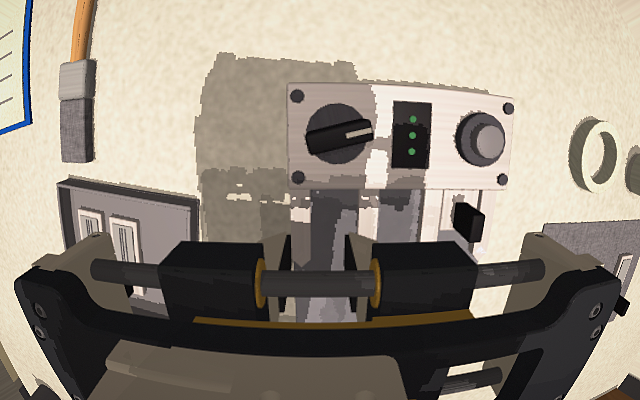

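Two used carriers are in the tray, at (90,230) and (125,245), and the right post is at (468,222). Fetching it.

```bash
python3 -m inch '[[[0.2,0.01,0,0,0,0,0.35],[0.4,0.02,0,0,0,0,0.35],[0.631,0.031,0,0,0,0,0.35],[0.631,0.031,0.03,0,0,0,0.35],[0.631,0.031,0.03,0,0,0,0.35],[0.631,0.031,0.2,0,0,0,0.35],[0.631,0.031,0.344,0,0,0,0.35],[0.631,0.031,0.344,0,0,0,0.35],[0.631,0.031,0.344,0,0,0,1],[0.631,0.031,0.344,0,0,0,1]]]'
python3 -m inch '[[[0,0,0,0,0,0,1],[0,0.05,0,0,0,0,1],[0,0.12,0,0,0,0,1],[0,0.2,0,0,0,0,1],[0,0.28,0,0,0,0,1],[0,0.36,0,0,0,0,1],[0,0.44,0,0,0,0,1],[0,0.52,0,0,0,0,1],[0,0.58,0,0,0,0,1],[0,0.58,0,0,0,0,1]]]'
python3 - <<'E'
from h import *
st(); print(tomag(pose()[0])); go((463.5,250,85),-np.pi/2)
E
```

```text
time: 28.0
tool_pos: [598.1, -18.1, 40.0]
tcp_rot: [-3.139, -0.001, -1.418]
contact_force: [-0.3, -0.1, -0.0]
grip_width: 14.4
time: 29.25
tool_pos: [482.8, -36.7, 39.9]
tcp_rot: [-3.139, -0.002, -1.419]
contact_force: [-0.9, -1.0, 11.3]
grip_width: 11.5
t 29.25 tcp [482.8 -36.7  39.9] rot [-3.139e+00 -2.000e-03 -1.419e+00] F [-0.9 -1.  11.3] w 11.5 q [-0.23  0.51  1.87 -0.    0.76  1.19]
[-105.57538566  -56.40325757   39.92073933]
shift [-1.4315 -0.1216 -0.2274] turn [-0.0038 -0.0018  0.1928] | tcp [482.8 -36.7  39.9] yaw -1.4194
```

```bash
python3 -m inch '[[[0,0,-0.1,0,0,0,1],[-0.1,0,-0.22,0,0,0,1],[-0.25,-0.02,-0.22,0,0,0.05,1],[-0.4,-0.03,-0.22,0,0,0.1,1],[-0.55,-0.05,-0.22,0,0,0.15,1],[-0.7,-0.06,-0.22,0,0,0.19,1],[-0.85,-0.07,-0.22,0,0,0.19,1],[-0.93,-0.08,-0.22,0,0,0.19,1],[-0.93,-0.08,-0.22,0,0,0.19,1],[-0.93,-0.08,-0.22,0,0,0.19,1]]]'
python3 - <<'E'
from h import *
st(); go((463.5,250,29),-np.pi/2)
E
```

```text
time: 30.5
tool_pos: [470.1, 149.4, 82.4]
tcp_rot: [3.141, -0.001, -1.569]
contact_force: [-0.3, -0.2, -1.1]
grip_width: 11.8
t 30.5 tcp [470.1 149.4  82.4] rot [ 3.141e+00 -1.000e-03 -1.569e+00] F [-0.3 -0.2 -1.1] w 11.8 q [ 0.15  0.46  1.8  -0.    0.88  1.72]
shift [-0.5032  0.0318  0.2666] turn [ 0.0005 -0.0007  0.0028] | tcp [470.1 149.4  82.4] yaw -1.5686
```

```bash
python3 -m inch '[[[-0.2,0.01,0,0,0,0,1],[-0.4,0.02,0,0,0,0,1],[-0.503,0.032,0,0,0,0,1],[-0.503,0.032,0.1,0,0,0,1],[-0.503,0.032,0.2,0,0,0,1],[-0.503,0.032,0.25,0,0,0,1],[-0.503,0.032,0.267,0,0,0,1],[-0.503,0.032,0.267,0,0,0,1],[-0.503,0.032,0.267,0,0,0,0.35],[-0.503,0.032,0.267,0,0,0,0.35]]]'
python3 -c "
from h import *
st()"
python3 -m inch '[[[0,0,0,0,0,0,0.35],[0,0,0,0,0,0,0.35],[0,0,-0.15,0,0,0,0.35],[0,0,-0.35,0,0,0,0.35],[0.2,0,-0.6,0,0,0,0.35],[0.4,0.05,-0.8,0,0,0,0.35],[0.6,0.1,-0.9,0,0,0,0.35],[0.8,0.1,-0.9,0,0,0,0.35],[0.98,0.1,-0.9,0,0,0,0.35],[0.98,0.1,-0.9,0,0,0,0.35]]]'
python3 - <<'E'
from h import *
st(); snap('wrist','w8'); go((430,-260,210),-np.pi/2)
E
```

```text
time: 31.75
tool_pos: [464.0, 251.0, 29.8]
tcp_rot: [-3.14, 0.0, -1.568]
contact_force: [-0.6, 1.5, -0.2]
grip_width: 26.9
t 31.75 tcp [464.  251.   29.8] rot [-3.14   0.    -1.568] F [-0.6  1.5 -0.2] w 26.9 q [ 0.35  0.59  1.75 -0.    0.8   1.92]
time: 33.0
tool_pos: [444.0, 53.1, 209.3]
tcp_rot: [-3.141, -0.0, -1.571]
contact_force: [-0.4, 0.2, -0.1]
grip_width: 29.9
t 33.0 tcp [444.   53.1 209.3] rot [-3.141 -0.    -1.571] F [-0.4  0.2 -0.1] w 29.9 q [-0.05  0.22  1.75 -0.    1.17  1.52]
shift [ 1.5708  0.0707 -0.0042] turn [-0.0002  0.0002  0.0004] | tcp [444.   54.2 209.2] yaw -1.5705
```

View pics/w8.png

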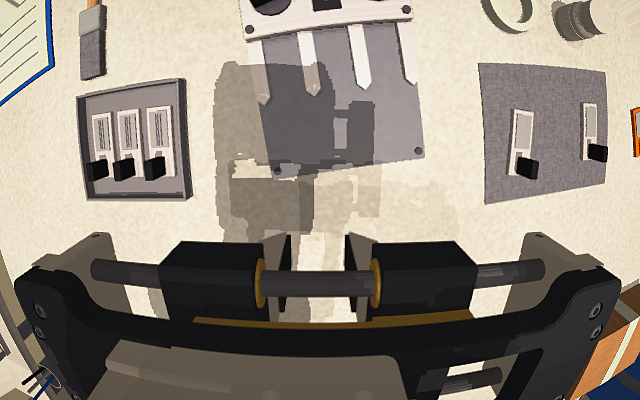

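All three used carriers lie flat in the tray at (100,140), (127,140) and (157,140), and the lanes are clear. Moving to view the mat.

```bash
python3 -m inch '[[[0.2,0,0,0,0,0,0.35],[0.4,0,0,0,0,0,0.35],[0.6,0,0,0,0,0,0.35],[0.8,0,0,0,0,0,0.35],[0.9,0,0,0,0,0,0.35],[0.95,0,0,0,0,0,0.35],[0.95,0,0,0,0,0,0.35],[0.95,0,0,0,0,0,0.35],[0.95,0,0,0,0,0,0.35],[0.95,0,0,0,0,0,0.35]]]'
python3 -c "
from h import *
st(); snap('wrist','w9')"
python3 -m inch '[[[0.2,0,0,0,0,0,0.35],[0.4,0,0,0,0,0,0.35],[0.5,0.1,0,0,0,0,0.35],[0.6,0.1,0,0,0,0,0.35],[0.7,0.1,0,0,0,0,0.35],[0.7,0.1,0,0,0,0,0.35],[0.7,0.1,0,0,0,0,0.35],[0.7,0.1,0,0,0,0,0.35],[0.7,0.1,0,0,0,0,0.35],[0.7,0.1,0,0,0,0,0.35]]]'
python3 -c "
from h import *
st(); snap('wrist','w10')"
python3 - <<'E'
import cv2
a=cv2.imread("pics/w9_raw.png")[20:240,290:600];b=cv2.imread("pics/w10_raw.png")[20:240,210:520]
cv2.imwrite("pics/w9c.png",cv2.resize(a,None,fx=2.5,fy=2.5,interpolation=cv2.INTER_CUBIC));cv2.imwrite("pics/w10c.png",cv2.resize(b,None,fx=2.5,fy=2.5,interpolation=cv2.INTER_CUBIC))
E
```

```text
time: 34.3
tool_pos: [444.6, -134.7, 209.2]
tcp_rot: [-3.141, -0.0, -1.567]
contact_force: [0.8, 0.2, -0.2]
grip_width: 30.0
t 34.3 tcp [ 444.6 -134.7  209.2] rot [-3.141 -0.    -1.567] F [ 0.8  0.2 -0.2] w 30.0 q [-0.46  0.25  1.71 -0.    1.18  1.11]
time: 35.6
tool_pos: [425.0, -275.0, 209.2]
tcp_rot: [-3.141, -0.0, -1.568]
contact_force: [0.1, -0.5, -0.3]
grip_width: 29.9
t 35.6 tcp [ 425.  -275.   209.2] rot [-3.141 -0.    -1.568] F [ 0.1 -0.5 -0.3] w 29.9 q [-0.73  0.32  1.6  -0.    1.22  0.84]
```

View pics/w9c.png

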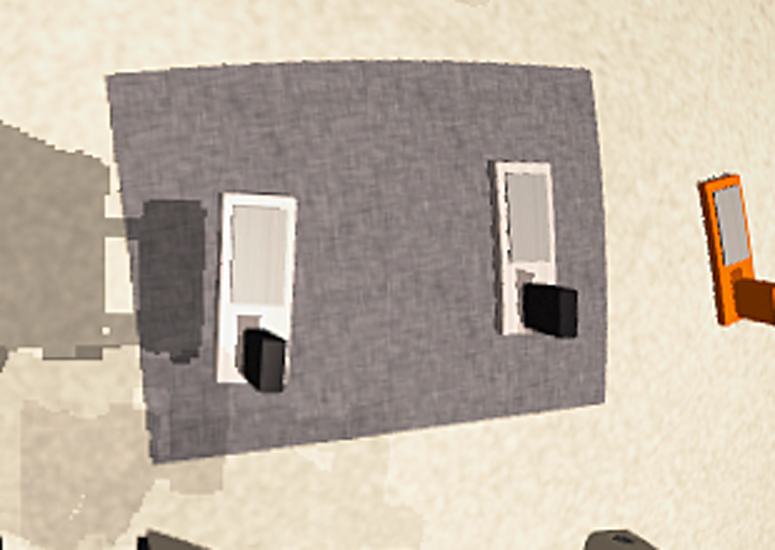

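View pics/w10c.png

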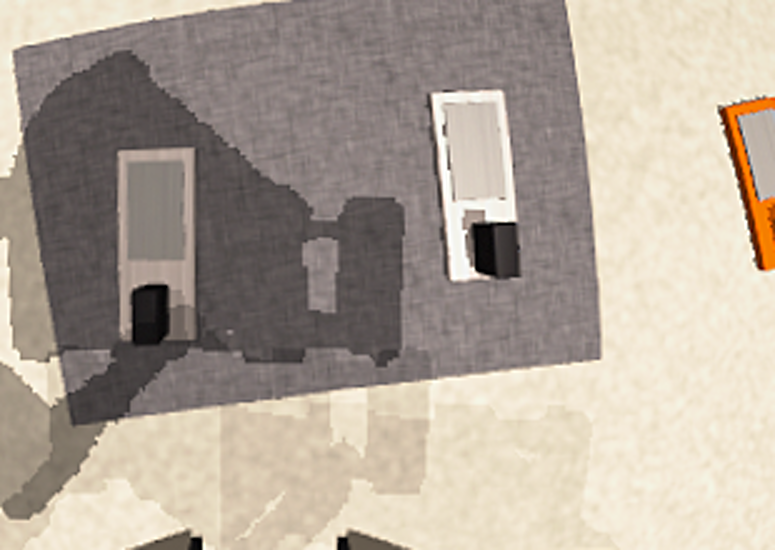

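Run:
```python
from h import *
def L(f): z=np.load(f"pics/{f}_P.npz"); return z["p"],z["R"]
P1,P2=L("w9"),L("w10")
S={"A":([(222,193),(298,196),(218,381)],[(118,150),(197,149),(119,341)],(196,341)),"B":([(496,161),(551,162),(503,334)],[(434,92),(504,91),(450,281)],(521,279))}
for k,(a,b,rr) in S.items():
    a=np.array(a)/2.5+(290,20); b2=np.array(b+[rr])/2.5+(210,20)
    for i in range(3):
        x,e=tri([(ray("wrist",a[i],P1)[0],ray("wrist",a[i],P1)[1][0]),(ray("wrist",b2[i],P2)[0],ray("wrist",b2[i],P2)[1][0])]); print(k,i,np.round(x,1),np.round(e[0],1))
    c=cast("wrist",b2,10,P2); print(np.round(c[:,:2],1).tolist(),"len",np.linalg.norm(c[0]-c[2]),"wid",np.linalg.norm(c[0]-c[1]))
    yaw=[np.arctan2((c[0]-c[2])[1],(c[0]-c[2])[0]),np.arctan2((c[1]-c[3])[1],(c[1]-c[3])[0])]
    o=c.mean(0);y=np.mean(yaw); post=o[:2]-30*np.array([np.cos(y),np.sin(y)])
    print("yaw",np.round(yaw,3),"origin",np.round(o,1),"post",np.round(post,1))
    go((*post,90),y-np.pi/2)
```

```text
A 0 [ 538.8 -204.4    7.2] 0.1
A 1 [ 538.8 -241.1    7.1] 0.6
A 2 [ 449.9 -204.2   12.1] 0.4
[[538.7, -204.9], [537.9, -241.3], [449.2, -203.7], [448.8, -240.2]] len 89.51057671389287 wid 36.40424424633761
yaw [-0.013 -0.013] origin [ 493.6 -222.5   10. ] post [ 463.6 -222.1]
shift [-0.2641 -0.1938  0.596 ] turn [-0.0002 -0.0002  0.0204] | tcp [ 425.  -275.   209.2] yaw -1.5678
B 0 [ 567.8 -350.3    5.9] 0.1
B 1 [ 571.1 -383.5    9.3] 0.6
B 2 [ 478.4 -358.6    9.3] 0.1
[[567.1, -349.4], [570.3, -383.2], [478.3, -358.4], [480.8, -393.5]] len 89.21844824557414 wid 33.92161538712586
yaw [0.102 0.115] origin [ 524.1 -371.1   10. ] post [ 494.3 -374.4]
shift [ 0.4976 -0.3449  0.5962] turn [-0.0002 -0.0002 -0.1342] | tcp [ 425.  -275.   209.2] yaw -1.5678
```

```bash
python3 -m inch '[[[-0.1,-0.1,0.1,0,0,0.02,0.35],[-0.2,-0.194,0.3,0,0,0.02,0.35],[-0.264,-0.194,0.5,0,0,0.02,0.35],[-0.264,-0.194,0.65,0,0,0.02,0.35],[-0.264,-0.194,0.8,0,0,0.02,0.35],[-0.264,-0.194,0.925,0,0,0.02,0.35],[-0.264,-0.194,0.925,0,0,0.02,0.35],[-0.264,-0.194,0.925,0,0,0.02,1],[-0.264,-0.194,0.925,0,0,0.02,1],[-0.264,-0.194,0.925,0,0,0.02,1]]]'
python3 - <<'E'
from h import *
st();go((463.6,-222.1,24.5),-1.584); snap('wrist','w11')
E
```

```text
time: 36.9
tool_pos: [464.2, -222.8, 25.2]
tcp_rot: [-3.14, -0.001, -1.584]
contact_force: [-0.6, 0.8, 4.9]
grip_width: 11.9
t 36.9 tcp [ 464.2 -222.8   25.2] rot [-3.140e+00 -1.000e-03 -1.584e+00] F [-0.6  0.8  4.9] w 11.9 q [-0.6   0.58  1.79 -0.    0.77  0.99]
shift [-0.0032  0.003   0.0035] turn [-0.0023 -0.0016  0.0002] | tcp [ 464.2 -222.8   25.2] yaw -1.5838
```

View pics/w11.png

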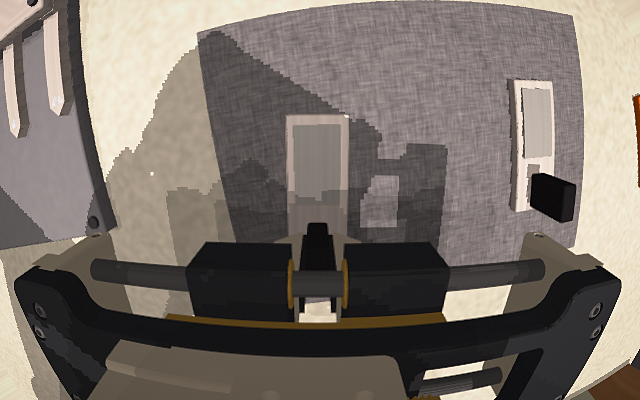

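```bash
python3 -m inch '[[[0,0,-0.1,0,0,0,1],[0,0,-0.22,0,0,0,1],[-0.15,0,-0.22,0,0,-0.05,1],[-0.3,0,-0.22,0,0,-0.1,1],[-0.45,0,-0.22,0,0,-0.15,1],[-0.6,0,-0.22,0,0,-0.2,1],[-0.75,0,-0.22,0,0,-0.21,1],[-0.85,0,-0.22,0,0,-0.21,1],[-0.85,0,-0.22,0,0,-0.21,1],[-0.85,0,-0.22,0,0,-0.21,1]]]'
python3 - <<'E'
from h import *
st();go(mag(-118,-0.4,65),MY-np.pi/2);go(mag(-118,-0.4,41),MY-np.pi/2)
E
```

```text
time: 38.2
tool_pos: [465.9, -52.8, 68.2]
tcp_rot: [-3.141, -0.0, -1.419]
contact_force: [-0.9, -0.5, -0.8]
grip_width: 12.1
t 38.2 tcp [465.9 -52.8  68.2] rot [-3.141 -0.    -1.419] F [-0.9 -0.5 -0.8] w 12.1 q [-0.28  0.44  1.88 -0.    0.82  1.14]
shift [-0.3469 -0.0333  0.016 ] turn [-0.0003 -0.0006 -0.0001] | tcp [465.9 -52.8  68.2] yaw -1.4189
shift [-0.3469 -0.0332  0.136 ] turn [-0.0003 -0.0006 -0.0001] | tcp [465.9 -52.8  68.2] yaw -1.4189
```

```bash
python3 -m inch '[[[-0.15,-0.01,0,0,0,0,1],[-0.3,-0.03,0,0,0,0,1],[-0.347,-0.033,0,0,0,0,1],[-0.347,-0.033,0.05,0,0,0,1],[-0.347,-0.033,0.1,0,0,0,1],[-0.347,-0.033,0.125,0,0,0,1],[-0.347,-0.033,0.136,0,0,0,1],[-0.347,-0.033,0.136,0,0,0,1],[-0.347,-0.033,0.136,0,0,0,1],[-0.347,-0.033,0.136,0,0,0,1]]]'
python3 - <<'E'
from h import *
st();print(tomag(pose()[0])); snap('wrist','w12')
E
```

```text
time: 39.45
tool_pos: [462.0, 17.2, 41.1]
tcp_rot: [-3.141, -0.0, -1.419]
contact_force: [0.7, 0.2, -0.7]
grip_width: 11.7
t 39.45 tcp [462.   17.2  41.1] rot [-3.141 -0.    -1.419] F [ 0.7  0.2 -0.7] w 11.7 q [-0.13  0.48  1.92 -0.    0.74  1.29]
[-1.17904848e+02  4.89790800e-02  4.11391510e+01]
```

View pics/w12.png

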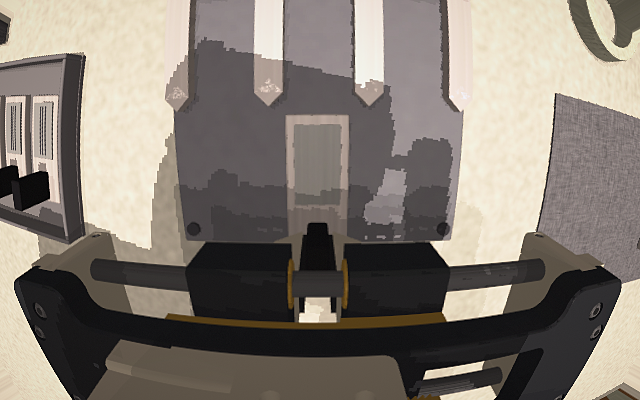

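The carrier front (286–350) is centred on the middle lane (284–354). Sliding in.

```bash
python3 -m inch '[[[0,-0.04,0.006,0,0,0,1],[0,-0.1,0.006,0,0,0,1],[0,-0.16,0.006,0,0,0,1],[0,-0.22,0.006,0,0,0,1],[0,-0.28,0.006,0,0,0,1],[0,-0.34,0.006,0,0,0,1],[0,-0.4,0.006,0,0,0,1],[0,-0.46,0.006,0,0,0,1],[0,-0.54,0.006,0,0,0,1],[0,-0.54,0.006,0,0,0,1]]]'
python3 - <<'E'
from h import *
st();print(tomag(pose()[0]))
E
```

```text
time: 40.75
tool_pos: [569.7, 33.6, 39.7]
tcp_rot: [-3.141, -0.0, -1.419]
contact_force: [-0.1, 0.7, -0.5]
grip_width: 11.6
t 40.75 tcp [569.7  33.6  39.7] rot [-3.141 -0.    -1.419] F [-0.1  0.7 -0.5] w 11.6 q [-0.08  0.63  1.62 -0.    0.89  1.34]
[-9.02762033e+00  1.28085147e-02  3.96583761e+01]
```

```bash
python3 -m inch '[[[0,-0.02,0.004,0,0,0,1],[0,-0.04,0.004,0,0,0,1],[0,-0.06,0.004,0,0,0,1],[0,-0.075,0.004,0,0,0,1],[0,-0.085,0.004,0,0,0,1],[0,-0.09,0.004,0,0,0,1],[0,-0.095,0.004,0,0,0,1],[0,-0.1,0.004,0,0,0,1],[0,-0.1,0.004,0,0,0,1],[0,-0.1,0.004,0,0,0,1]]]'
python3 - <<'E'
from h import *
st();print(tomag(pose()[0]))
E
```

```text
time: 42.0
tool_pos: [588.2, 36.5, 39.2]
tcp_rot: [3.141, -0.0, -1.419]
contact_force: [-3.1, -1.2, 5.8]
grip_width: 11.8
t 42.0 tcp [588.2  36.5  39.2] rot [ 3.141 -0.    -1.419] F [-3.1 -1.2  5.8] w 11.8 q [-0.07  0.66  1.56 -0.    0.92  1.35]
[ 9.72473559  0.04245026 39.22636231]
```

```bash
python3 -m inch '[[[0,-0.003,0,0,0,0,1],[0,-0.006,0,0,0,0,1],[0,-0.008,0,0,0,0,1],[0,-0.01,0,0,0,0,1],[0,-0.01,0,0,0,0,1],[0,-0.01,0,0,0,0,1],[0,-0.01,0,0,0,0,1],[0,-0.01,0,0,0,0,1],[0,-0.01,0,0,0,0,1],[0,-0.01,0,0,0,0,1]]]'
python3 - <<'E'
from h import *
st();print(tomag(pose()[0]))
E
```

```text
time: 43.25
tool_pos: [588.3, 36.6, 39.2]
tcp_rot: [3.137, 0.0, -1.419]
contact_force: [-10.0, -1.3, 9.8]
grip_width: 12.2
t 43.25 tcp [588.3  36.6  39.2] rot [ 3.137  0.    -1.419] F [-10.   -1.3   9.8] w 12.2 q [-0.07  0.66  1.56 -0.    0.93  1.35]
[ 9.83074121  0.07751963 39.2039836 ]
```

The force has risen to 10 N with no further travel, so the carrier is against the stop. Releasing and looking.

```bash
python3 -m inch '[[[0,-0.004,0,0,0,0,1],[0,-0.004,0,0,0,0,1],[0,-0.004,0,0,0,0,0.35],[0,0,0,0,0,0,0.35],[0,0,0,0,0,0,0.35],[0,0,-0.15,0,0,0,0.35],[0,0,-0.35,0,0,0,0.35],[0.1,0.15,-0.6,0,0,0,0.35],[0.2,0.4,-0.8,0,0,0,0.35],[0.3,0.5,-0.8,0,0,0,0.35]]]'
python3 - <<'E'
from h import *
st(); snap('wrist','w13'); go((425,-275,209),-1.57)
E
```

```text
time: 44.5
tool_pos: [500.5, -38.3, 201.9]
tcp_rot: [-3.136, -0.002, -1.419]
contact_force: [0.3, -0.2, -0.2]
grip_width: 29.8
t 44.5 tcp [500.5 -38.3 201.9] rot [-3.136e+00 -2.000e-03 -1.419e+00] F [ 0.3 -0.2 -0.2] w 29.8 q [-0.23  0.32  1.63 -0.    1.19  1.19]
shift [ 1.1043  0.5394 -0.0385] turn [-0.0024 -0.0033  0.1914] | tcp [498.4 -40.4 200.9] yaw -1.4197
```

View pics/w13.png

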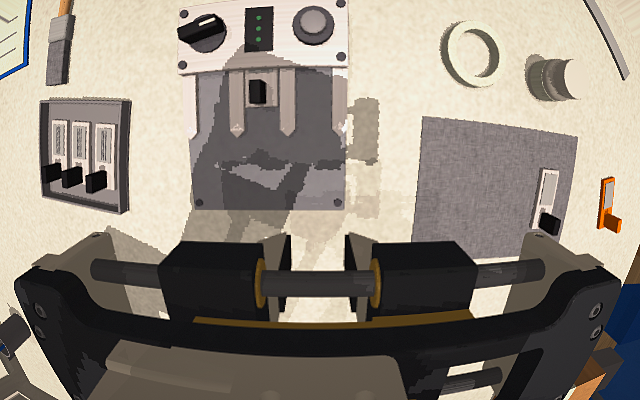

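The fresh carrier is in the middle lane with its post at (257,92), and the second is still on the mat at (548,205). Going there with a re-look.

```bash
python3 -m inch '[[[0.2,0.1,0,0,0,0.05,0.35],[0.4,0.2,0,0,0,0.1,0.35],[0.6,0.3,0,0,0,0.15,0.35],[0.8,0.45,0,0,0,0.19,0.35],[0.95,0.54,0,0,0,0.19,0.35],[0.98,0.54,0,0,0,0.19,0.35],[0.98,0.54,0,0,0,0.19,0.35],[0.98,0.54,0,0,0,0.19,0.35],[0.98,0.54,0,0,0,0.19,0.35],[0.98,0.54,0,0,0,0.19,0.35]]]'
python3 -c "
from h import *
st(); snap('wrist','w14')
import cv2
a=cv2.imread('pics/w14_raw.png')[20:240,290:600]
cv2.imwrite('pics/w14c.png',cv2.resize(a,None,fx=2.5,fy=2.5,interpolation=cv2.INTER_CUBIC))"
```

```text
time: 45.8
tool_pos: [423.7, -247.1, 199.0]
tcp_rot: [-3.141, -0.0, -1.567]
contact_force: [0.1, 0.8, -0.5]
grip_width: 29.5
t 45.8 tcp [ 423.7 -247.1  199. ] rot [-3.141 -0.    -1.567] F [ 0.1  0.8 -0.5] w 29.5 q [-0.68  0.3   1.66 -0.    1.18  0.88]
```

View pics/w14c.png

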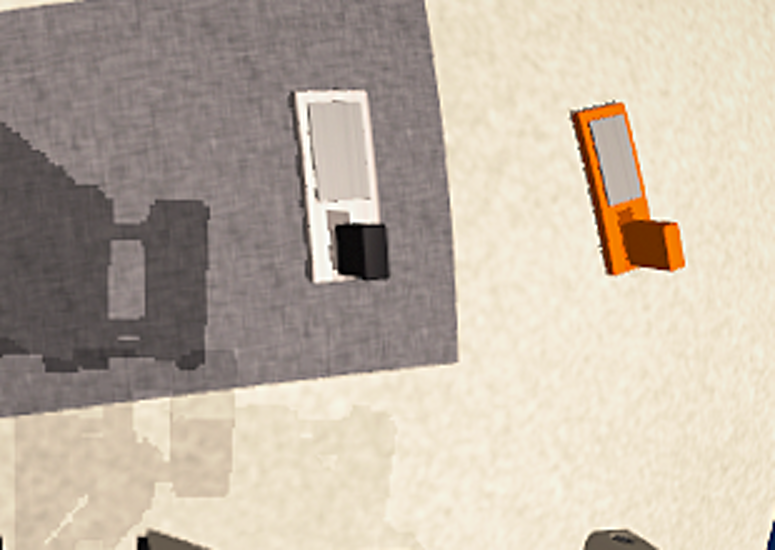

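Run:
```python
from h import *
z=np.load("pics/w14_P.npz");P=z["p"],z["R"]
c=cast("wrist",np.array([(298,91),(367,91),(312,283)])/2.5+(290,20),10,P)
print(np.round(c,1).tolist(),np.linalg.norm(c[0]-c[2]),np.linalg.norm(c[0]-c[1]))
d=c[0]-c[2];y=np.arctan2(d[1],d[0]);print(y, np.arctan2((c[0]-c[1])[1],(c[0]-c[1])[0])-np.pi/2)
o=(c[1]+c[2])/2; y=0.105; post=o[:2]-30*np.array([np.cos(y),np.sin(y)]); print(o,post)
go((*post,90),y-np.pi/2)
go((*post,25),y-np.pi/2)
```

```text
[[566.9, -349.1, 10.0], [570.5, -383.1, 10.0], [478.1, -357.8, 10.0]] 89.20636349749847 34.149291710773134
0.09720618612848193 0.10645708658929354
[ 524.27830743 -370.44707683   10.        ] [ 494.44353055 -373.59129189]
shift [ 0.6332 -0.3516  0.545 ] turn [-1.000e-04 -1.000e-04 -1.293e-01] | tcp [ 423.7 -247.2  199. ] yaw -1.5673
shift [ 0.6331 -0.3516  0.87  ] turn [-1.000e-04 -1.000e-04 -1.293e-01] | tcp [ 423.7 -247.2  199. ] yaw -1.5673
```

Unmoved: (494.4,−373.6) against (494.3,−374.4) before. Grasping.

```bash
python3 -m inch '[[[0.2,-0.1,0.1,0,0,-0.05,0.35],[0.4,-0.2,0.2,0,0,-0.1,0.35],[0.6,-0.352,0.3,0,0,-0.13,0.35],[0.635,-0.352,0.45,0,0,-0.13,0.35],[0.635,-0.352,0.6,0,0,-0.13,0.35],[0.635,-0.352,0.75,0,0,-0.13,0.35],[0.635,-0.352,0.87,0,0,-0.13,0.35],[0.635,-0.352,0.87,0,0,-0.13,0.35],[0.635,-0.352,0.87,0,0,-0.13,1],[0.635,-0.352,0.87,0,0,-0.13,1]]]'
python3 -m inch '[[[0,0,0,0,0,0,1],[0,0,0,0,0,0,1],[0,0,-0.1,0,0,0,1],[0,0,-0.22,0,0,0,1],[-0.15,0,-0.22,0,0,0,1],[-0.3,0.02,-0.22,0,0,0,1],[-0.45,0.03,-0.22,0,0,0,1],[-0.6,0.05,-0.22,0,0,0,1],[-0.75,0.06,-0.22,0,0,0,1],[-0.75,0.06,-0.22,0,0,0,1]]]'
python3 - <<'E'
from h import *
st();go(mag(-118,-56,65),MY-np.pi/2);go(mag(-118,-56,41),MY-np.pi/2)
E
```

```text
time: 47.1
tool_pos: [494.9, -375.0, 26.4]
tcp_rot: [-3.14, -0.002, -1.466]
contact_force: [0.4, 0.1, -0.4]
grip_width: 14.4
time: 48.35
tool_pos: [465.8, -224.5, 68.8]
tcp_rot: [3.14, 0.001, -1.464]
contact_force: [0.1, -0.7, -1.2]
grip_width: 11.7
t 48.35 tcp [ 465.8 -224.5   68.8] rot [ 3.140e+00  1.000e-03 -1.464e+00] F [ 0.1 -0.7 -1.2] w 11.7 q [-0.6   0.51  1.75  0.    0.88  0.87]
shift [-0.9236 -0.1222  0.0202] turn [ 0.0017  0.0016 -0.0575] | tcp [ 465.8 -224.5   68.8] yaw -1.4639
shift [-0.9234 -0.1224  0.1402] turn [ 0.0017  0.0016 -0.0575] | tcp [ 465.8 -224.5   68.8] yaw -1.4639
```

```bash
python3 -m inch '[[[-0.15,-0.02,0,0,0,0,1],[-0.3,-0.04,0,0,0,-0.02,1],[-0.45,-0.06,0,0,0,-0.04,1],[-0.6,-0.08,0,0,0,-0.058,1],[-0.75,-0.1,0,0,0,-0.058,1],[-0.9,-0.12,0,0,0,-0.058,1],[-0.924,-0.122,0,0,0,-0.058,1],[-0.924,-0.122,0.07,0,0,-0.058,1],[-0.924,-0.122,0.13,0,0,-0.058,1],[-0.924,-0.122,0.13,0,0,-0.058,1]]]'
python3 - <<'E'
from h import *
st();print(tomag(pose()[0])); snap('wrist','w15')
E
```

```text
time: 49.6
tool_pos: [470.7, -40.9, 41.5]
tcp_rot: [3.139, 0.001, -1.422]
contact_force: [0.0, -0.2, -1.8]
grip_width: 11.4
t 49.6 tcp [470.7 -40.9  41.5] rot [ 3.139e+00  1.000e-03 -1.422e+00] F [ 0.  -0.2 -1.8] w 11.4 q [-0.25  0.5   1.89 -0.    0.76  1.17]
[-118.12461178  -58.6505546    41.47816002]
```

View pics/w15.png

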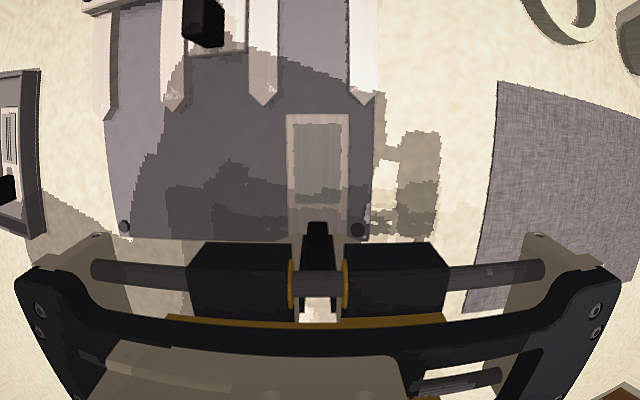

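Run:
```python
from h import *
st();print(tomag(pose()[0])); go(mag(-118,-56.1,41),MY-np.pi/2);
```

```text
t 49.65 tcp [471.1 -40.8  42.1] rot [ 3.140e+00  1.000e-03 -1.422e+00] F [-0.3  0.6 -1.1] w 12.3 q [-0.25  0.5   1.89 -0.    0.76  1.17]
[-117.76510225  -58.6430707    42.07701456]
shift [-0.0127  0.0012  0.0054] turn [ 0.0021  0.0007 -0.0036] | tcp [471.1 -40.8  42.1] yaw -1.4216
```

Moving 2.5 mm left (the picture agrees), then sliding in.

```bash
python3 -m inch '[[[-0.013,0,0.006,0,0,-0.0036,1],[-0.013,0,0.006,0,0,-0.0036,1],[-0.013,-0.06,0.009,0,0,-0.0036,1],[-0.013,-0.14,0.009,0,0,-0.0036,1],[-0.013,-0.22,0.009,0,0,-0.0036,1],[-0.013,-0.3,0.009,0,0,-0.0036,1],[-0.013,-0.38,0.009,0,0,-0.0036,1],[-0.013,-0.46,0.009,0,0,-0.0036,1],[-0.013,-0.54,0.009,0,0,-0.0036,1],[-0.013,-0.54,0.009,0,0,-0.0036,1]]]'
python3 - <<'E'
from h import *
st();print(tomag(pose()[0]))
E
```

```text
time: 50.9
tool_pos: [579.4, -21.2, 41.1]
tcp_rot: [-3.14, -0.001, -1.417]
contact_force: [-0.3, 0.5, -1.5]
grip_width: 11.7
t 50.9 tcp [579.4 -21.2  41.1] rot [-3.140e+00 -1.000e-03 -1.417e+00] F [-0.3  0.5 -1.5] w 11.7 q [-0.17  0.64  1.59 -0.    0.91  1.25]
[ -7.76745432 -55.67273537  41.11592777]
```

```bash
python3 -m inch '[[[0,-0.02,0.004,0,0,0,1],[0,-0.04,0.008,0,0,0,1],[0,-0.06,0.008,0,0,0,1],[0,-0.07,0.008,0,0,0,1],[0,-0.08,0.008,0,0,0,1],[0,-0.085,0.008,0,0,0,1],[0,-0.09,0.008,0,0,0,1],[0,-0.095,0.008,0,0,0,1],[0,-0.095,0.008,0,0,0,1],[0,-0.095,0.008,0,0,0,1]]]'
python3 - <<'E'
from h import *
st();print(tomag(pose()[0]))
E
```

```text
time: 52.15
tool_pos: [596.1, -18.7, 40.3]
tcp_rot: [3.141, -0.0, -1.418]
contact_force: [-3.7, -0.4, 5.8]
grip_width: 11.7
t 52.15 tcp [596.1 -18.7  40.3] rot [ 3.141 -0.    -1.418] F [-3.7 -0.4  5.8] w 11.7 q [-0.16  0.67  1.54 -0.    0.94  1.26]
[  9.1303511  -55.76354584  40.28330459]
```

```bash
python3 -m inch '[[[0,-0.003,0,0,0,0,1],[0,-0.006,0,0,0,0,1],[0,-0.008,0,0,0,0,1],[0,-0.01,0,0,0,0,1],[0,-0.01,0,0,0,0,1],[0,-0.01,0,0,0,0,1],[0,-0.01,0,0,0,0,1],[0,-0.01,0,0,0,0,1],[0,-0.01,0,0,0,0,1],[0,-0.01,0,0,0,0,1]]]'
python3 - <<'E'
from h import *
st();print(tomag(pose()[0]))
E
```

```text
time: 53.4
tool_pos: [596.3, -18.7, 40.2]
tcp_rot: [3.137, 0.0, -1.418]
contact_force: [-10.3, -1.5, 10.2]
grip_width: 11.5
t 53.4 tcp [596.3 -18.7  40.2] rot [ 3.137  0.    -1.418] F [-10.3  -1.5  10.2] w 11.5 q [-0.16  0.67  1.53 -0.    0.94  1.26]
[  9.39619467 -55.79805494  40.24077209]
```

Same signature: 10 N with no travel, so it is at the stop. Releasing and viewing.

```bash
python3 -m inch '[[[0,-0.004,0,0,0,0,1],[0,-0.004,0,0,0,0,1],[0,-0.004,0,0,0,0,0.35],[0,0,0,0,0,0,0.35],[0,0,0,0,0,0,0.35],[0,0,-0.15,0,0,0,0.35],[0,0,-0.35,0,0,0,0.35],[-0.1,0.1,-0.6,0,0,0,0.35],[-0.25,0.3,-0.75,0,0,0,0.35],[-0.4,0.35,-0.75,0,0,0,0.35]]]'
python3 - <<'E'
from h import *
st(); snap('wrist','w16')
im=cv2.imread("pics/w16_raw.png")
cv2.imwrite("pics/w16c.png",cv2.resize(im[0:235,180:480],None,fx=2.5,fy=2.5,interpolation=cv2.INTER_CUBIC))
go(mag(78,55,110),MY-np.pi/2-1.3)
E
```

```text
time: 54.65
tool_pos: [516.9, 50.6, 192.2]
tcp_rot: [-3.137, -0.001, -1.418]
contact_force: [0.8, 0.2, -0.1]
grip_width: 29.9
t 54.65 tcp [516.9  50.6 192.2] rot [-3.137e+00 -1.000e-03 -1.418e+00] F [ 0.8  0.2 -0.1] w 29.9 q [-0.05  0.36  1.6  -0.    1.18  1.37]
shift [-0.1319 -0.6898  0.4068] turn [-6.0000e-04  2.9000e-03  1.6581e+00] | tcp [515.   53.8 191.1] yaw -1.4165
```

View pics/w16c.png

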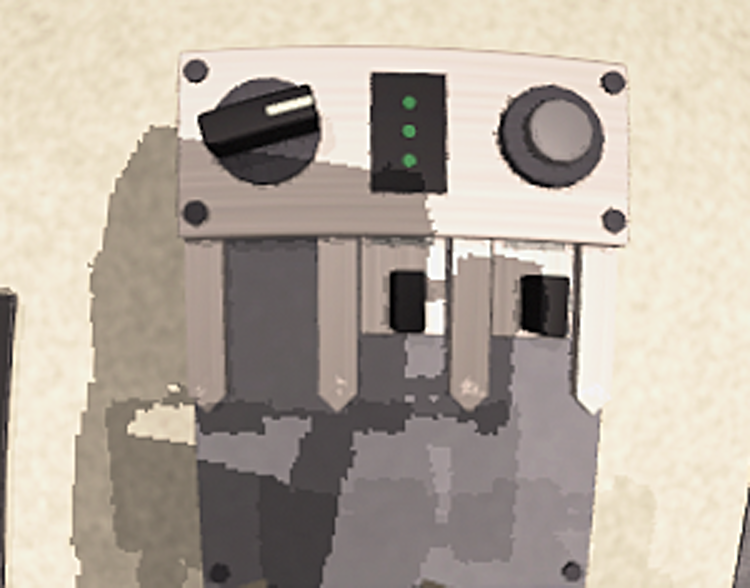

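Both carriers are seated, with posts at crop (407,300) and (545,305). Checking the rear edges and the knob angle by ray casts.

Run:
```python
from h import *
z=np.load("pics/w16_P.npz");P=z["p"],z["R"]
f=lambda q:np.array(q)/2.5+(180,0)
print(np.round([tomag(x) for x in cast("wrist",f([(375,334),(502,336),(440,335)]),24,P)],1).tolist())
k=cast("wrist",f([(199,112),(315,85),(320,122)]),76,P); print("bar top: end,end2",np.round([tomag(x) for x in k],1).tolist())
```

```text
[[-5.1, 12.4, 24.0], [-5.1, -41.8, 24.0], [-5.3, -15.1, 24.0]]
bar top: end,end2 [[79.5, 76.4, 76.0], [88.1, 35.6, 76.0], [74.2, 33.8, 76.0]]
```

```bash
python3 -m inch '[[[-0.05,-0.1,0,0,0,0.2,0.35],[-0.1,-0.2,0,0,0,0.4,0.35],[-0.13,-0.4,0,0,0,0.6,0.35],[-0.13,-0.5,0.1,0,0,0.8,0.35],[-0.13,-0.6,0.2,0,0,0.9,0.35],[-0.13,-0.69,0.3,0,0,0.9,0.35],[-0.13,-0.69,0.4,0,0,0.9,0.35],[-0.13,-0.69,0.4,0,0,0.9,0.35],[-0.13,-0.69,0.4,0,0,0.9,0.35],[-0.13,-0.69,0.4,0,0,0.9,0.35]]]'
python3 - <<'E'
from h import *
st(); go(mag(77.5,55,53),MY-np.pi/2-1.3)
E
```

```text
time: 55.95
tool_pos: [650.3, 96.9, 110.8]
tcp_rot: [-3.14, 0.001, -2.125]
contact_force: [1.1, 0.2, 0.4]
grip_width: 29.6
t 55.95 tcp [650.3  96.9 110.8] rot [-3.140e+00  1.000e-03 -2.125e+00] F [1.1 0.2 0.4] w 29.6 q [ 0.03  0.68  1.28 -0.    1.18  2.16]
shift [-0.0087  0.026   0.289 ] turn [-0.0018  0.0021  0.7567] | tcp [650.3  96.9 110.8] yaw -2.1245
```

```bash
python3 -m inch '[[[-0.009,0.026,0,0,0,0.2,0.35],[-0.009,0.026,0,0,0,0.4,0.35],[-0.009,0.026,0,0,0,0.6,0.35],[-0.009,0.026,0,0,0,0.757,0.35],[-0.009,0.026,0,0,0,0.757,0.35],[-0.009,0.026,0,0,0,0.757,0.35],[-0.009,0.026,0,0,0,0.757,0.35],[-0.009,0.026,0,0,0,0.757,0.35],[-0.009,0.026,0,0,0,0.757,0.35],[-0.009,0.026,0,0,0,0.757,0.35]]]'
python3 - <<'E'
from h import *
st(); go(mag(77.5,55,53),MY-np.pi/2-1.3)
snap('wrist','w17')
E
```

```text
time: 57.2
tool_pos: [646.2, 101.1, 109.4]
tcp_rot: [-3.142, -0.0, -2.719]
contact_force: [-0.3, -0.1, 0.2]
grip_width: 30.1
t 57.2 tcp [646.2 101.1 109.4] rot [-3.142 -0.    -2.719] F [-0.3 -0.1  0.2] w 30.1 q [ 0.04  0.68  1.29 -0.    1.17  2.76]
shift [-0.0029 -0.0015  0.2822] turn [-0.0001 -0.0002 -0.0002] | tcp [646.2 101.1 109.4] yaw -2.7189
```

View pics/w17.png

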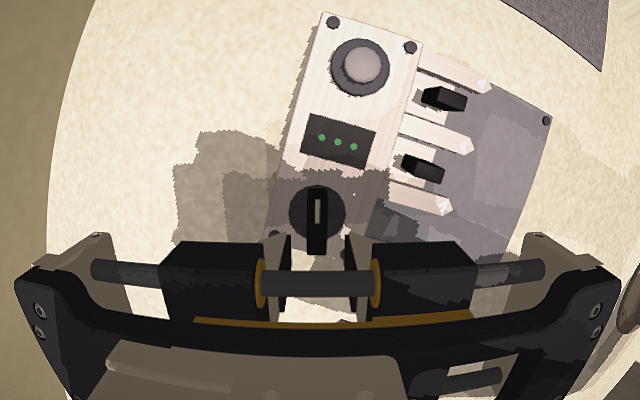

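```bash
python3 -m inch '[[[0,0,0.15,0,0,0,0.35],[0,0,0.282,0,0,0,0.35],[0,0,0.282,0,0,0,0.35],[0,0,0.282,0,0,0,0.35],[0,0,0.282,0,0,0,1],[0,0,0.282,0,0,0,1],[0,0,0.282,0,0,0,1],[0,0,0.282,0,0,0,1],[0,0,0.282,0,0,0,1],[0,0,0.282,0,0,0,1]]]'
python3 -m inch '[[[0,0,0,0,0,-0.12,1],[0,0,0,0,0,-0.24,1],[0,0,0,0,0,-0.36,1],[0,0,0,0,0,-0.48,1],[0,0,0,0,0,-0.6,1],[0,0,0,0,0,-0.72,1],[0,0,0,0,0,-0.84,1],[0,0,0,0,0,-0.92,1],[0,0,0,0,0,-0.92,1],[0,0,0,0,0,-0.92,1]]]'
python3 -c "
from h import *
st(); go(None,MY-np.pi/2)"
```

```text
time: 58.5
tool_pos: [646.8, 101.2, 54.1]
tcp_rot: [-3.141, 0.002, -2.719]
contact_force: [-0.4, -0.0, 5.3]
grip_width: 14.0
time: 59.75
tool_pos: [647.0, 101.4, 54.1]
tcp_rot: [-3.14, 0.001, -1.996]
contact_force: [0.2, 0.6, 5.1]
grip_width: 13.8
t 59.75 tcp [647.  101.4  54.1] rot [-3.140e+00  1.000e-03 -1.996e+00] F [0.2 0.6 5.1] w 13.8 q [0.04 0.74 1.34 0.   1.06 2.03]
shift [0. 0. 0.] turn [-2.600e-03  6.000e-04 -7.353e-01] | tcp [647.  101.4  54.1] yaw -1.9963
```

```bash
python3 -m inch '[[[0,0,0,0,0,-0.12,1],[0,0,0,0,0,-0.24,1],[0,0,0,0,0,-0.36,1],[0,0,0,0,0,-0.48,1],[0,0,0,0,0,-0.6,1],[0,0,0,0,0,-0.7,1],[0,0,0,0,0,-0.76,1],[0,0,0,0,0,-0.765,1],[0,0,0,0,0,-0.765,1],[0,0,0,0,0,-0.765,1]]]'
python3 -c "
from h import *
st(); print(bot.get_obs()['moment'])"
python3 -m inch '[[[0,0,0,0,0,0,0.35],[0,0,0,0,0,0,0.35],[0,0,0,0,0,0,0.35],[0,0,-0.15,0,0,0,0.35],[0,0,-0.3,0,0,0,0.35],[0,0.2,-0.5,0,0,0,0.35],[0,0.4,-0.6,0,0,0,0.35],[0,0.55,-0.7,0,0,0,0.35],[0,0.55,-0.7,0,0,0,0.35],[0,0.55,-0.7,0,0,0,0.35]]]'
python3 - <<'E'
from h import *
st(); snap('wrist','w18')
im=cv2.imread("pics/w18_raw.png")
cv2.imwrite("pics/w18c.png",cv2.resize(im[0:235,180:480],None,fx=2.5,fy=2.5,interpolation=cv2.INTER_CUBIC))
go(mag(78,-56,90),MY-np.pi/2)
E
```

```text
time: 61.0
tool_pos: [647.0, 101.5, 54.1]
tcp_rot: [-3.139, 0.0, -1.396]
contact_force: [0.7, 1.7, 4.3]
grip_width: 13.7
t 61.0 tcp [647.  101.5  54.1] rot [-3.139  0.    -1.396] F [0.7 1.7 4.3] w 13.7 q [0.04 0.74 1.34 0.   1.06 1.43]
[ 0.28891861 -0.03484696 -0.04318101]
time: 62.25
tool_pos: [538.4, 82.0, 192.8]
tcp_rot: [-3.141, -0.0, -1.396]
contact_force: [0.4, -0.2, -0.3]
grip_width: 29.7
t 62.25 tcp [538.4  82.  192.8] rot [-3.141 -0.    -1.396] F [ 0.4 -0.2 -0.3] w 29.7 q [ 0.01  0.41  1.52 -0.    1.21  1.41]
shift [ 0.5553 -0.5407  0.5116] turn [ 0.0007 -0.      0.0293] | tcp [538.4  82.  192.4] yaw -1.3958
```

View pics/w18c.png

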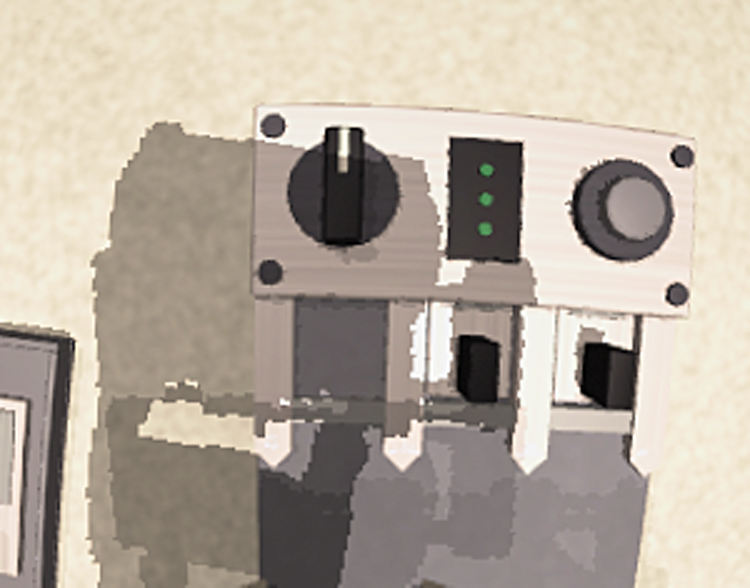

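Knob locked with its bar along x at crop (343,185), and the sill is up behind the carriers (row ~415). Now the start button, at crop (635,208).

```bash
python3 - <<'E'
from h import *
z=np.load("pics/w18_P.npz");P=z["p"],z["R"]
print(tomag(cast("wrist",np.array((637,208))/2.5+(180,0),64,P)[0]))
E
python3 -m inch '[[[0.1,-0.1,0,0,0,0.03,1],[0.2,-0.2,0,0,0,0.03,1],[0.4,-0.4,0,0,0,0.03,1],[0.555,-0.54,0.1,0,0,0.03,1],[0.555,-0.54,0.25,0,0,0.03,1],[0.555,-0.54,0.4,0,0,0.03,1],[0.555,-0.54,0.5,0,0,0.03,1],[0.555,-0.54,0.51,0,0,0.03,1],[0.555,-0.54,0.51,0,0,0.03,1],[0.555,-0.54,0.51,0,0,0.03,1]]]'
python3 - <<'E'
from h import *
st(); go(mag(78,-56,66),MY-np.pi/2); snap('wrist','w19')
E
```

```text
[ 77.47938894 -55.63961331  64.        ]
time: 63.55
tool_pos: [664.4, -8.5, 92.1]
tcp_rot: [-3.14, -0.001, -1.419]
contact_force: [0.1, -0.0, -0.1]
grip_width: 0.7
t 63.55 tcp [664.4  -8.5  92.1] rot [-3.140e+00 -1.000e-03 -1.419e+00] F [ 0.1 -0.  -0.1] w 0.7 q [-0.13  0.71  1.27 -0.    1.15  1.29]
shift [-0.0003  0.0012  0.1306] turn [-0.0023 -0.0008 -0.0005] | tcp [664.4  -8.5  92.1] yaw -1.4192
```

View pics/w19.png

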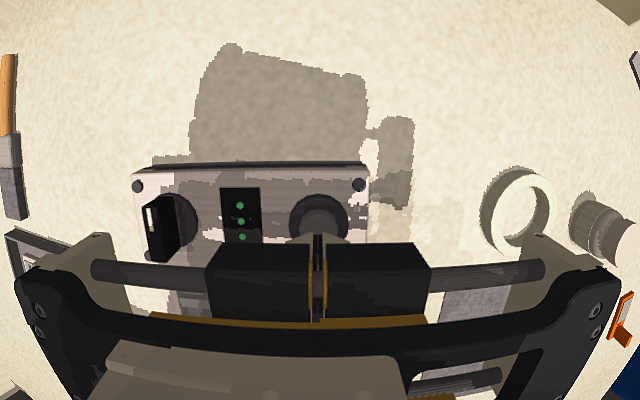

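```bash
python3 -m inch '[[[0,0,0.06,0,0,0,1],[0,0,0.12,0,0,0,1],[0,0,0.135,0,0,0,1],[0,0,0.145,0,0,0,1],[0,0,0.155,0,0,0,1],[0,0,0.162,0,0,0,1],[0,0,0.168,0,0,0,1],[0,0,0.172,0,0,0,1],[0,0,0.172,0,0,0,1],[0,0,0.172,0,0,0,1]]]'
python3 - <<'E'
from h import *
st()
E
```

```text
time: 64.85
tool_pos: [663.6, -8.5, 58.2]
tcp_rot: [-3.141, -0.0, -1.419]
contact_force: [-5.7, 0.6, 11.0]
grip_width: 0.3
t 64.85 tcp [663.6  -8.5  58.2] rot [-3.141 -0.    -1.419] F [-5.7  0.6 11. ] w 0.3 q [-0.13  0.75  1.31 -0.    1.09  1.29]
```

```bash
python3 -m inch '[[[0,0,0.004,0,0,0,1],[0,0,0.007,0,0,0,1],[0,0,0.007,0,0,0,1],[0,0,0.007,0,0,0,1],[0,0,0.007,0,0,0,1],[0,0,0.007,0,0,0,1],[0,0,0.007,0,0,0,1],[0,0,0.007,0,0,0,1],[0,0,0.007,0,0,0,1],[0,0,0.007,0,0,0,1]]]'
python3 -m inch '[[[0,0,-0.03,0,0,0,1],[0,0,-0.1,0,0,0,1],[0,0,-0.25,0,0,0,1],[0,0,-0.4,0,0,0,1],[0,0.2,-0.6,0,0,0,1],[0,0.4,-0.7,0,0,0,1],[0,0.6,-0.75,0,0,0,1],[0,0.7,-0.75,0,0,0,1],[0,0.7,-0.75,0,0,0,1],[0,0.7,-0.75,0,0,0,1]]]'
python3 - <<'E'
from h import *
st(); snap('wrist','w20')
im=bot.capture("top")[:,:,::-1]; cv2.imwrite("pics/top1.png",im)
E
```

```text
time: 66.1
tool_pos: [663.7, -8.5, 58.0]
tcp_rot: [-3.14, -0.001, -1.419]
contact_force: [-9.6, 0.5, 17.5]
grip_width: 0.2
time: 67.35
tool_pos: [526.2, -29.7, 205.5]
tcp_rot: [-3.14, -0.0, -1.419]
contact_force: [-0.2, -0.1, -1.4]
grip_width: 0.5
t 67.35 tcp [526.2 -29.7 205.5] rot [-3.14  -0.    -1.419] F [-0.2 -0.1 -1.4] w 0.5 q [-0.2   0.36  1.55  0.    1.22  1.22]
```

View pics/w20.png

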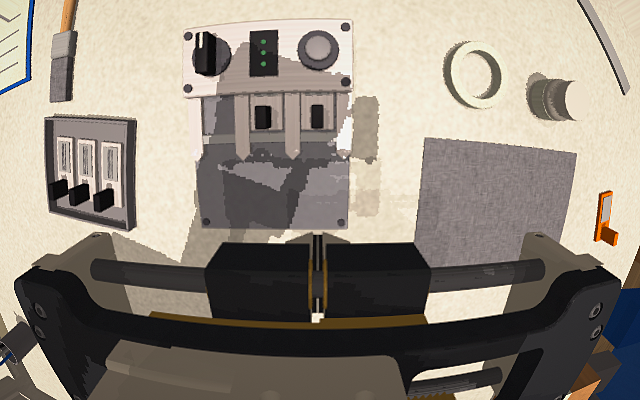

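View pics/top1.png

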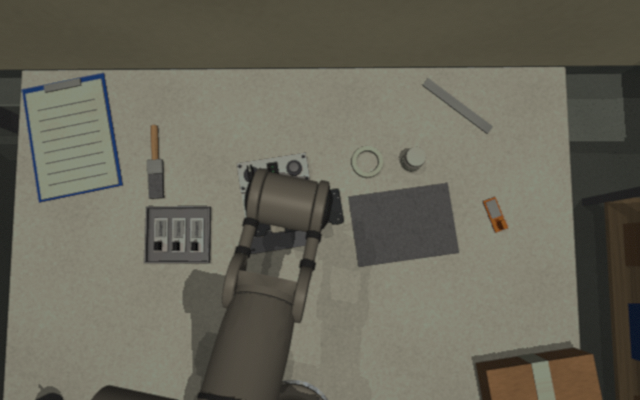

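```bash
python3 -c "
from h import *
print(bot.close_job()); st()"
```

```text
the job is handed in; nothing more can be done
None
the job is handed in; nothing more can be done
```

I finished the specimen change and handed the job in at about 67 s of the 210 s allowed; no verdict is given on handing in.

- **Unlocking and used carriers:** I turned the knob clockwise to unlocked. I then drew all three used carriers out and laid them flat in the tray, where the last pictures show them.
- **Fresh carriers:** Only two were present. I slid them into the middle and right lanes until the force rose to about 10 N with no further travel. Their rear ends measured x ≈ -5 mm, which is where they belong at the stop.
- **Locking and start:** I turned the knob back, and the picture shows the bar along x with the sill up behind both carriers. I pressed the start button to 58 mm, its full 6 mm of travel, at up to about 17 N upward force, then let go.
- **Bystanders:** In the last pictures the jar, brush, tape and orange look-alike are where they were, and the gripper is clear of everything.

**Checks that disagreed:**
- My first two-view height for the button's top came out at 58 mm instead of 64 mm. I put that down to picking the wrong edge of the round face and used 64 mm. At the bottom, the force rose steeply with almost no further movement.
- The knob's pull while unlocking suggested my position for it was about 1 mm off sideways, so I shifted it about 1 mm before locking again.
- No indicator changed after I pressed start, so only the travel and force show that the button was fully pressed.

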